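Change the drum on the bench spindle sander

TASK

Change the drum on the bench sander: first lift the worn brown drum straight up off the spindle and stand it upright in the free space in the drum tray, without touching the drums standing there. Then lower the blue drum on to the spindle until it sits on the collar (do not let either drum drop), lay the big washer over the spindle on top of it, and last put the black clamp knob over the spindle end so that it rests on the washer. Leave the green drum, the red drum and the small washer where they are.

Things in the scene. Friction and masses are not known exactly. Their poses are not given: they have to be found in the camera images.
- sander: grey plate 240x220x30 mm fixed on the bench, left or right of the robot, upright 12 mm spindle at its centre, last 8 mm tapered. Origin: spindle axis at bench height, z up. Above it: plate top 30 mm, collar where a drum rests 34, seated drum's top 124, spindle tip 146; washer fills 124-132, knob rests at 132. Switch box at -x edge, dust spout at +x edge, 40 mm high.
- tray: square open wooden tray fixed on the bench, 220 x 220 mm outside, walls 5 mm thick, 30 mm high, floor 5 mm; origin at the centre of its underside, x and y parallel to its sides. Three drums stand in it, about 50 mm either way from its centre, one to a quarter; the fourth quarter is free (only a flat ring of dust on the floor).
- worn_drum: worn sanding drum with a brown sleeve, 38 mm in diameter, 90 mm tall with an 18 mm hole right through; origin at the centre of its underside, z up along the hole. At the start it sits on the sander's spindle, which stands 22 mm out of its top. About 0.1 kg.
- blue_drum: new sanding drum with a blue sleeve, 51 mm in diameter, 90 mm tall with an 18 mm hole right through; origin at the centre of its underside, z up along the hole. Starts standing in the tray. About 0.2 kg.
- wide_drum: bystander: sanding drum with a green sleeve, 64 mm in diameter, 90 mm tall with an 18 mm hole right through; origin at the centre of its underside, z up along the hole. Stands in the tray.
- slim_drum: bystander: sanding drum with a red sleeve, 30 mm in diameter, 90 mm tall with an 18 mm hole right through; origin at the centre of its underside, z up along the hole. Stands in the tray.
- big_washer: big bright steel clamping washer, 46 mm in diameter, 8 mm thick, 17 mm hole; lies flat on the bench between sander and tray; origin at the centre of its underside, z up. About 90 g.
- small_washer: bystander: small steel washer, 31 mm in diameter, 8 mm thick, 17 mm hole; lies flat on the bench between sander and tray; origin at the centre of its underside.
- clamp_knob: black round clamp knob with grip ridges and a brass collar round the hole, 38 mm in diameter, 20 mm tall, 16 mm hole right through; slips on without turning, either way up; stands on the bench between sander and tray; origin at the centre of its underside, z up. About 60 g.
There are look-alikes about, which are no part of the job. What is shaped like the big_washer but purple or turquoise is not meant.

How it is judged (in metres and radians):
On the way, in this order (a step that is already met when the one before it is completed fails the run):
1. the worn drum stands in the tray, released, touching no other drum (x of worn_drum in the frame of tray between -0.092 and 0.092 m and y of worn_drum in the frame of tray between -0.092 and 0.092 m and z of worn_drum in the frame of tray between 0.001 and 0.009 m and angle between worn_drum's own z axis and vertical below 0.1 rad and contact force between worn_drum and blue_drum below 0.05 N and contact force between worn_drum and wide_drum below 0.05 N and contact force between worn_drum and slim_drum below 0.05 N and contact force between worn_drum and the fingers below 0.1 N), for 0.2 s.
2. the blue drum sits on the spindle's collar, released (horizontal distance between blue_drum and sander below 0.008 m and z of blue_drum in the frame of sander between 0.03 and 0.038 m and angle between blue_drum's own z axis and vertical below 0.1 rad and contact force between blue_drum and the fingers below 0.1 N), for 0.2 s.
3. the big washer lies on the blue drum over the spindle, released (horizontal distance between each of blue_drum, big_washer and sander below 0.008 m and z of blue_drum in the frame of sander between 0.03 and 0.038 m and angle between each of blue_drum, big_washer's own z axis and vertical below 0.1 rad and z of big_washer in the frame of sander between 0.12 and 0.128 m and contact force between big_washer and the fingers below 0.1 N), for 0.2 s.
4. the knob rests on the big washer over the spindle, released (horizontal distance between each of blue_drum, big_washer, clamp_knob and sander below 0.008 m and z of blue_drum in the frame of sander between 0.03 and 0.038 m and angle between each of blue_drum, big_washer, clamp_knob's own z axis and vertical below 0.1 rad and z of big_washer in the frame of sander between 0.12 and 0.128 m and z of clamp_knob in the frame of sander between 0.128 and 0.136 m and contact force between clamp_knob and the fingers below 0.1 N), for 0.2 s.
At the end, for the whole second after the job is handed in: Worn drum upright on the tray floor, touching no drum; blue drum, big washer, knob stacked on the spindle in that order, each within 8 mm of its axis and 4 mm of its resting height; all within 6 deg of upright, released, at rest; green and red drums, small washer within 15 mm of their starts (all of step 1 and all of step 4 and linear speed of each of worn_drum, blue_drum, big_washer, clamp_knob below 0.02 m/s and angular speed of each of worn_drum, blue_drum, big_washer, clamp_knob below 0.3 rad/s and contact force between each of blue_drum, big_washer and the fingers below 0.1 N and angle between each of wide_drum, slim_drum's own z axis and vertical below 0.1 rad and distance of each of wide_drum, slim_drum, small_washer from where it was at the start of the episode below 0.015 m).
It fails at once if the worn drum bumps another drum (contact force between worn_drum and blue_drum above 0.5 N or contact force between worn_drum and wide_drum above 0.5 N or contact force between worn_drum and slim_drum above 0.5 N).
It fails at once if the green drum, the red drum or the small washer is shifted by more than 15 mm (distance of any of wide_drum, slim_drum, small_washer from where it was at the start of the episode above 0.015 m).
It fails at once if the blue drum is let drop down the spindle (horizontal distance between blue_drum and sander below 0.012 m and z of blue_drum in the frame of sander below 0.14 m and linear speed of blue_drum above 0.5 m/s).
It fails at once if the worn drum is dropped into the tray (x of worn_drum in the frame of tray between -0.11 and 0.11 m and y of worn_drum in the frame of tray between -0.11 and 0.11 m and z of worn_drum in the frame of tray below 0.05 m and linear speed of worn_drum above 0.5 m/s).
It also fails if it takes over 125 s, if anything falls off the work surface, if the arm or the gripper's body presses on something with over 40 N, if the wrist force passes 120 N, or if a joint passes its speed limit or range.

ROBOT

A 7-joint arm with a two-finger parallel gripper is mounted at the origin on the work surface. World frame = base frame: x ahead of the robot, y to its left, z up, the work surface at z = 0. Lengths are in m, angles in degrees, forces in N, time in s.
With the tool pointing down it reaches from about 0.425 to 0.875 m from the base axis. Payload 4.7 kg.
Tool frame: the origin (TCP) lies midway between the tips of the shut fingers; the grasp point (between the pads) lies 19 mm behind it; z points along the fingers, y is the line along which they close (so a half turn about z gives the same grasp; the last joint's range is limited). The gripper opens to 87 mm and grips with 3 to 60 N. Pads are 19 mm wide; open, the fingers measure 117 mm over their backs; the gripper's body (75 mm by 190 mm) begins 51 mm behind the grasp point.
Start: joints at [-74.25, 18.392, -4.016, 83.108, 1.295, 78.541, -3.26], TCP at [0.168, 0.628, 0.223] pointing down, gripper open.
Joint ranges: [-163.93, 163.93], [-17.29, 119.83], [-79.2, 71.16], [3.27, 140.29], [-89.18, 269.18], [5.43, 117.66], [-154.24, 154.24]. Speed limits (degrees/s): [147.25, 147.25, 180, 180, 180, 180, 180].

INTERFACE

Orientations are given as [roll, pitch, yaw] about the fixed x, y, z axes, in that order (R = Rz(yaw) Ry(pitch) Rx(roll)).
In Python, from cell import env gives the robot as it stands. The module is installed in compiled form; this text tells all that it offers.
- The arm moves only by the tool step_arm, never from a script. Its argument "rows" is a list of rows, each an object with "angular": the turn, a rotation vector about the tool's x, y, z in units of pi rad (1.0 is pi rad), a list of three; "slide": the shift along the tool's x, y, z in units of 500 mm (1.0 is 500 mm), a list of three; "jaw": the opening, from 0 (shut) to 1 (fully open). A call has 1 to 10 rows; each row shifts and turns the commanded pose from where the row before left it, along the tool's axes as they then stand; what a row does not reach is not made up. A row lasts 1/8 s, in which the tool goes at most 62.5 mm and 10.7 degrees, less where a joint would pass 70% of its speed; a pose out of reach is approached as far as the arm can. A call with a number of a shift or a turn outside -1 to 1 is refused whole. A call with a gripper value outside its range is refused whole. The fingers move at their own pace and stop on an object; "newtons" is the grip in N (left out, the last holds). Time passes only in rows, so rows that do not move let the fingers close. It gives the time, the measured TCP pose, the force, the opening and the grip force at its end, in the units of the state.
- env.get_obs(): the state, without advancing time (a new reading comes with each control period).
- env.read_camera(name): name is "scene" or "top"; returns the picture (384x512x3 uint8, red, green, blue); there is no depth.
- env.camera_info(name): a dict with "fx", "fy", "cx", "cy" (pixels), "k1" (the pictures are not rectified: a ray, as slopes to the right and down, at radius r is drawn at 1 + k1 r^2 times it, then the intrinsics apply), "R" (3x3) and "t" (3): a world point X has camera coordinates R X + t. Camera axes: x right, y down, z forward; pixel columns grow to the right and rows downward; lengths in m; the calibration is good to about 2 mm. A picture is of the moment at which its call begins. camera_info takes no time and is no camera call.
- env.sign_off(): hands the job in; it is judged then, once.
The state is a dict: "time_s": time; "qpos": joint angles; "joint_velocities": joint speeds; "effort": joint torques, N m; "tool_pos": TCP position; "tool_rot": TCP orientation; "force": force on the tool from outside, world axes, zero at the start; "wrist_torque": the same for the moment, N m; "grip_width": finger opening in m; "grasp_force": force on a finger pad.
Only numpy, scipy, OpenCV 4.12 (cv2) and the standard library are available. Lean on these libraries where they do the work, as an engineer would, in place of code of your own. Each camera call takes 0.05 s, during which the arm holds its last target. There are 200 camera calls.

## Working session

There is one attempt and no reset: what is moved stays moved. The work goes in short steps, Python scripts to look and compute and a tool call to move; the robot and the scene stay as the last step left them, time stands still between calls to the robot, and variables do not carry over. Pictures are saved under pics/ and viewed, at most 17 in all, crops included, and the job is handed in when it is done.

Besides the shell and the picture viewer there is one more tool, called in YAML: its name, and indented under it one key for each argument. step_arm: Moves the arm, as the interface text tells. Shifts and turns lie within -1 to 1; 1 stands for 500 mm of shift or pi rad of turn. Its arguments: {"type":"object","properties":{"rows":{"type":"array"},"newtons":{"type":"number"}},"required":["rows"]}

```bash
mkdir -p pics; cat > h.py <<'E'
import numpy as np, cv2
from cell import env
def ray(cam,px):
    c=env.camera_info(cam); R=np.array(c['R']);t=np.array(c['t'])
    d=np.array([(px[0]-c['cx'])/c['fx'],(px[1]-c['cy'])/c['fy']]); u=d.copy()
    for _ in range(20): u=d/(1+c['k1']*(u@u))
    return -R.T@t, R.T@np.array([u[0],u[1],1])
def onz(cam,px,z):
    o,d=ray(cam,px); return (o+d*(z-o[2])/d[2]).round(4)
def proj(cam,X):
    c=env.camera_info(cam); p=np.array(c['R'])@np.array(X)+np.array(c['t']); u=p[:2]/p[2]
    u=u*(1+c['k1']*(u@u)); return np.array([u[0]*c['fx']+c['cx'],u[1]*c['fy']+c['cy']]).round(1)
def snap(cam,name,crop=None,s=1.5):
    a=env.read_camera(cam)[:,:,::-1].copy(); cv2.imwrite(f'pics/{name}_raw.png',a)
    if crop: a=a[crop[1]:crop[3],crop[0]:crop[2]]
    cv2.imwrite(f'pics/{name}.png',cv2.resize(a,None,fx=s,fy=s,interpolation=cv2.INTER_CUBIC)); return a
E
python3 - <<'E'
from h import *
snap('scene','s0');snap('top','t0')
for c in('scene','top'): i=env.camera_info(c); print(c,i, -np.array(i['R']).T@np.array(i['t']))
print(env.get_obs())
E
```

```text
scene {'fx': 438.89653942113927, 'fy': 438.89653942113927, 'cx': 256.3687363013076, 'cy': 190.13014126980127, 'k1': -0.02258423775465871, 'R': array([[ 0.57461687,  0.818366  ,  0.00962006],
       [ 0.50846964, -0.34776276, -0.78773072],
       [-0.64130654,  0.45753487, -0.61594461]]), 't': array([-0.3120306 , -0.25001806,  1.32794768])} [ 1.15804618 -0.4391741   0.62399706]
top {'fx': 468.6037664288552, 'fy': 468.6037664288552, 'cx': 255.8853993208906, 'cy': 184.43104434241286, 'k1': -0.16152041011033327, 'R': array([[-0.00377982, -0.99997624,  0.00576507],
       [-0.99756895,  0.00336944, -0.06960485],
       [ 0.06958377, -0.00601415, -0.99755798]]), 't': array([0.01754792, 0.562468  , 1.2650929 ])} [0.47313701 0.02326075 1.30105286]
{'time_s': 0.1, 'qpos': array([-74.24865737,  18.4340612 ,  -4.01556824,  83.16637195,
         1.2945492 ,  78.54246511,  -3.260888  ]), 'joint_velocities': array([-0.00023389, -0.09520566, -0.02341966, -0.08182258,  0.08070624,
       -0.08269386,  0.04576037]), 'effort': array([-4.72512602e-04, -4.92570448e+01, -4.05850746e-01, -3.13400817e+01,
       -6.42899587e-02,  3.95216479e-02,  5.73187049e-05]), 'tool_pos': array([0.16753072, 0.62752919, 0.22159291]), 'tool_rot': array([-1.79902309e+02,  5.03191449e-03,  1.65057279e+02]), 'force': array([0.28198113, 0.42461333, 0.8581343 ]), 'wrist_torque': array([ 0.05147473, -0.01713911,  0.03045156]), 'grasp_force': 0.0, 'grip_width': 0.08688299982242302}
```

View pics/t0.png

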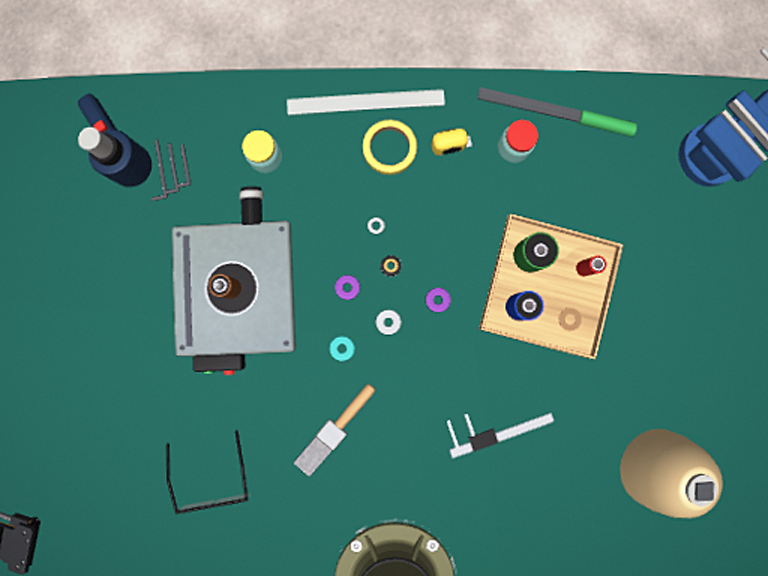

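View pics/s0.png

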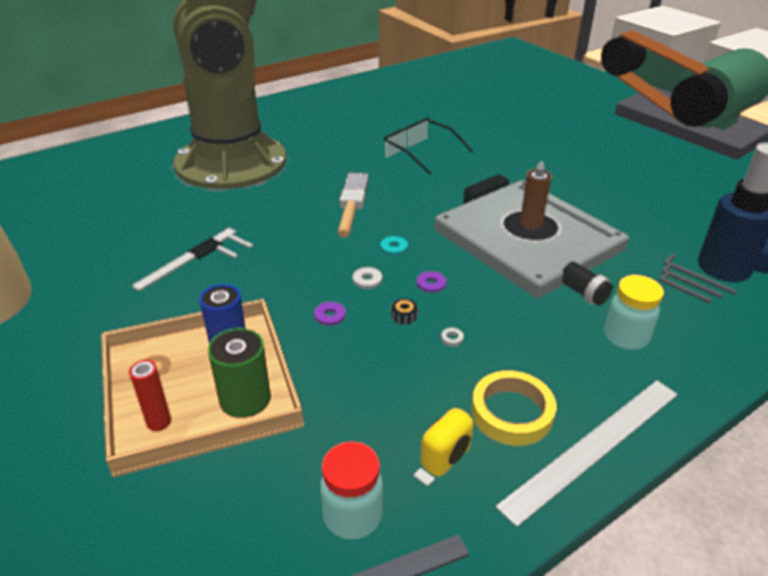

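Views read, in displayed pixels (1.5× native):

- **Top view, sander and tray:** sander plate around (234,288) with the worn drum top at (221,285). Tray drums: green (541,250), red (597,264), blue (529,305). The free quarter's dust ring is at (570,319).
- **Candidates for the big washer:** bright steel (388,322), small steel (376,226), purple (347,287) and (438,300), turquoise (342,349). I choose the larger bright steel one at (388,322).
- **Knob:** black with brass at (391,265). The only similar item is the tape ring at (390,147), which isn't it.

Next I'll measure and check with a crop.

```bash
python3 - <<'E'
from h import *
t=cv2.imread('pics/t0_raw.png');s=cv2.imread('pics/s0_raw.png')
def blob(img,c,r,f):
    x0,y0=int(c[0]-r),int(c[1]-r); a=img[y0:y0+2*r,x0:x0+2*r]
    hsv=cv2.cvtColor(a,cv2.COLOR_BGR2HSV); m=f(hsv).astype('uint8')
    cs,_=cv2.findContours(m,cv2.RETR_EXTERNAL,cv2.CHAIN_APPROX_NONE); k=max(cs,key=cv2.contourArea)
    M=cv2.moments(cv2.convexHull(k)); return np.array([M['m10']/M['m00']+x0,M['m01']/M['m00']+y0]),cv2.boundingRect(k)[2:]
steel=lambda h:(h[...,1]<60)&(h[...,2]>110)
for n,tp,sp,z in [('big',(388,322),(368,277),.008),('small',(376,226),(452,336),.008)]:
    for cam,im,p in(('top',t,tp),('scene',s,sp)):
        c,b=blob(im,np.array(p)/1.5,16,steel); print(n,cam,c.round(1),b,onz(cam,c,z))
brass=lambda h:(h[...,0]>12)&(h[...,0]<35)&(h[...,1]>80)
dark=lambda h:(h[...,2]<75)
for cam,im,p in(('top',t,(391,265)),('scene',s,(405,306))):
    for f,nm in((brass,'brass'),(dark,'dark')):
        c,b=blob(im,np.array(p)/1.5,14,f); print('knob',nm,cam,c.round(1),b,onz(cam,c,.02))
core=lambda h:(h[...,1]<70)&(h[...,2]>95)
for n,tp,sp,z in [('blue',(529,305),(220,297),.095),('green',(541,250),(236,346),.095),('red',(597,264),(145,368),.095),('worn',(220,285),(540,175),.124)]:
    for cam,im,p in(('top',t,tp),('scene',s,sp)):
        c,b=blob(im,np.array(p)/1.5,11,core); print(n,cam,c.round(1),b,onz(cam,c,z))
# plate / tray outlines in the top view
H=cv2.cvtColor(t,cv2.COLOR_BGR2HSV)
for n,p,f,z in(('plate',(156,192),(H[...,1]<70)&(H[...,2]>80),.03),('tray',(366,190),(H[...,0]<28)&(H[...,1]>50)&(H[...,2]>90),.03)):
    m=f.astype('uint8'); w=np.zeros_like(m); w[p[1]-60:p[1]+60,p[0]-60:p[0]+60]=1; m=cv2.morphologyEx(m*w,cv2.MORPH_OPEN,np.ones((3,3)))
    cs,_=cv2.findContours(m,cv2.RETR_EXTERNAL,cv2.CHAIN_APPROX_NONE); k=max(cs,key=cv2.contourArea); box=cv2.boxPoints(cv2.minAreaRect(k))
    W=np.array([onz('top',q,z) for q in box]); print(n,box.round(1).tolist(),W.tolist(),'mid',W.mean(0),'sides',np.linalg.norm(W-np.roll(W,1,0),axis=1))
c,b=blob(t,(380,212.5),10,lambda h:(h[...,2]<190)); print('dust',c,b,onz('top',np.array([570,319])/1.5,.005))
a=np.hstack([cv2.resize(t[190:240,220:310],None,fx=4,fy=4,interpolation=2),cv2.resize(t[165:215,110:200],None,fx=4,fy=4,interpolation=2)])
b=np.hstack([cv2.resize(s[95:165,320:400],None,fx=4.5,fy=4.5,interpolation=2),cv2.resize(t[140:240,315:420],None,fx=3.15,fy=3.15,interpolation=2)])
w=max(a.shape[1],b.shape[1]); o=np.zeros((a.shape[0]+b.shape[0],w,3),'uint8'); o[:a.shape[0],:a.shape[1]]=a; o[a.shape[0]:,:b.shape[1]]=b; cv2.imwrite('pics/c0.png',o)
E
```

```text
big top [258.6 214.3] (18, 17) [0.4809 0.0083 0.008 ]
big scene [244.5 184.5] (20, 14) [0.4838 0.0079 0.008 ]
small top [250.4 150. ] (12, 11) [0.6593 0.0304 0.008 ]
small scene [301.  223.9] (15, 13) [0.6624 0.0294 0.008 ]
knob brass top [260.3 176.5] (10, 10) [0.5842 0.0033 0.02  ]
knob dark top [260.1 176.7] (13, 14) [0.5837 0.0039 0.02  ]
knob brass scene [269.2 203.9] (13, 9) [0.584  0.0046 0.02  ]
knob dark scene [269.1 207.4] (17, 16) [ 0.5933 -0.0025  0.02  ]
blue top [352.4 203.1] (10, 9) [ 0.5078 -0.2341  0.095 ]
blue scene [146.  197.2] (13, 10) [ 0.5062 -0.2332  0.095 ]
green top [360.3 166.1] (10, 9) [ 0.6042 -0.257   0.095 ]
green scene [156.7 230.6] (15, 12) [ 0.6028 -0.2559  0.095 ]
red top [398.2 175.8] (9, 9) [ 0.5788 -0.3581  0.095 ]
red scene [ 94.5 245.6] (14, 10) [ 0.5776 -0.3578  0.095 ]
worn top [138.6 188.5] (10, 22) [0.5459 0.314  0.124 ]
worn scene [358.9 114.1] (12, 12) [0.5344 0.3045 0.124 ]
plate [[113.0999984741211, 149.89999389648438], [192.39999389648438, 146.6999969482422], [195.89999389648438, 234.0], [116.5999984741211, 237.1999969482422]] [[0.6591, 0.4113, 0.03], [0.666, 0.1893, 0.03], [0.4276, 0.1786, 0.03], [0.4182, 0.3976, 0.03]] mid [0.542725 0.2942   0.03    ] sides [0.24128925 0.2221072  0.23864    0.21920164]
tray [[318.1000061035156, 219.0], [338.70001220703125, 141.60000610351562], [416.20001220703125, 162.3000030517578], [395.6000061035156, 239.60000610351562]] [[0.4672, -0.1531, 0.03], [0.6794, -0.2132, 0.03], [0.6223, -0.4319, 0.03], [0.4085, -0.3677, 0.03]] mid [ 0.54435  -0.291475  0.03    ] sides [0.22248337 0.22054671 0.22603119 0.223231  ]Traceback (most recent call last):
  File "<stdin>", line 27, in <module>
  File "<stdin>", line 7, in blob
ZeroDivisionError: float division by zero
```

```bash
python3 - <<'E'
from h import *
t=cv2.imread('pics/t0_raw.png');s=cv2.imread('pics/s0_raw.png')
print('dust',onz('top',np.array([570,319])/1.5,.005))
print('plate mid expects tip px', proj('top',[.5427,.2942,.146]),proj('scene',[.5427,.2942,.146]),'collar',proj('top',[.5427,.2942,.03]))
a=np.hstack([cv2.resize(t[185:245,220:300],None,fx=5,fy=5,interpolation=0),cv2.resize(t[160:220,115:195],None,fx=5,fy=5,interpolation=0)])
b=np.hstack([cv2.resize(s[100:150,320:400],None,fx=5,fy=5,interpolation=0),cv2.resize(t[165:215,340:420],None,fx=5,fy=5,interpolation=0)])
cv2.imwrite('pics/c0.png',np.vstack([a,b]))
# black collar disc on plate, z=.03
H=cv2.cvtColor(t,cv2.COLOR_BGR2HSV); m=np.zeros(t.shape[:2],'uint8'); m[165:220,130:180]=(H[165:220,130:180,2]<75)|(H[165:220,130:180,1]>90)
cs,_=cv2.findContours(m,cv2.RETR_EXTERNAL,cv2.CHAIN_APPROX_NONE);k=max(cs,key=cv2.contourArea);e=cv2.fitEllipse(cv2.convexHull(k));print('disc',e,onz('top',e[0],.030))
E
```

```text
dust [ 0.4831 -0.3317  0.005 ]
plate mid expects tip px [144.3 189.2] [359.8 108.3] collar [154.  191.7]
disc ((153.96063232421875, 191.6215057373047), (31.61565399169922, 32.04438400268555), 36.550357818603516) [0.543  0.2943 0.03  ]
```

View pics/c0.png

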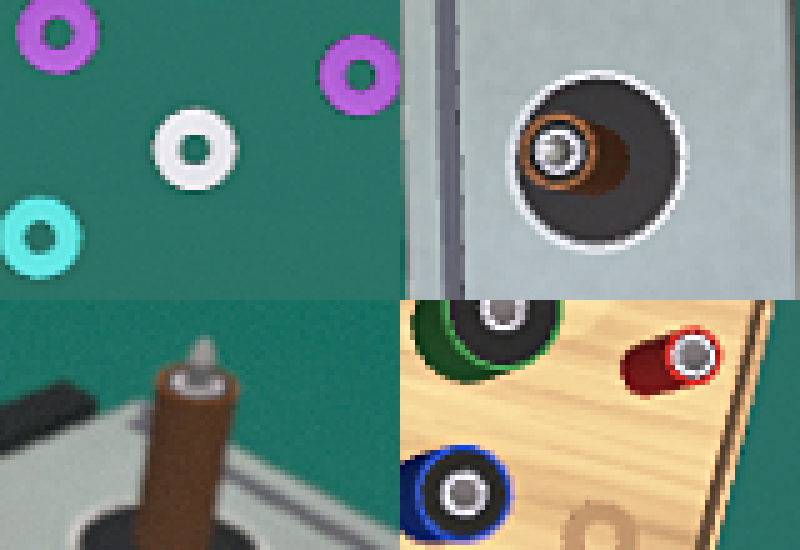

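Crop check: the big bright washer is at native (259,215), with the purple and turquoise ones beside it. The worn drum ring is at (146.5,190) with the tip at about (145.5,190). That agrees with the spindle at (0.543, 0.294) from the plate and collar disc. I'm moving now.

```bash
cat >> h.py <<'E'
from scipy.spatial.transform import Rotation as Ro
def rel(x,y,z,yaw=None):
    o=env.get_obs(); R=Ro.from_euler('xyz',o['tool_rot'],degrees=True)
    print('slide',(R.inv().apply(np.array([x,y,z])-o['tool_pos'])/.5).round(4),'pos',o['tool_pos'].round(4),'rot',o['tool_rot'].round(2))
    if yaw is not None:
        T=Ro.from_euler('xyz',[180,0,yaw],degrees=True); print('turn',((R.inv()*T).as_rotvec()/np.pi).round(4))
E
python3 -c "
from h import *
rel(.543,.294,.23,120)"
```

```text
slide [-0.8975 -0.4509 -0.016 ] pos [0.1675 0.6275 0.2216] rot [-1.7990e+02  1.0000e-02  1.6506e+02]
turn [-5.000e-04  2.000e-04  2.503e-01]
```

step_arm:
  rows:
    - {"slide":[-0.0997,-0.0501,-0.002],"angular":[0,0,0],"jaw":1}
    - {"slide":[-0.0997,-0.0501,-0.002],"angular":[0,0,0],"jaw":1}
    - {"slide":[-0.0997,-0.0501,-0.002],"angular":[0,0,0],"jaw":1}
    - {"slide":[-0.0997,-0.0501,-0.002],"angular":[0,0,0],"jaw":1}
    - {"slide":[-0.0997,-0.0501,-0.002],"angular":[0,0,0],"jaw":1}
    - {"slide":[-0.0997,-0.0501,-0.002],"angular":[0,0,0],"jaw":1}
    - {"slide":[-0.0997,-0.0501,-0.002],"angular":[0,0,0],"jaw":1}
    - {"slide":[-0.0997,-0.0501,-0.002],"angular":[0,0,0],"jaw":1}
    - {"slide":[-0.0997,-0.0501,-0.002],"angular":[0,0,0],"jaw":1}

```text
time_s: 1.23
tool_pos: [0.5439, 0.2932, 0.2313]
tool_rot: [-180.0, -0.0, 165.1]
force: [0.3, -0.0, 0.5]
grip_width: 0.0872
grasp_force: 0.0
```

step_arm:
  rows:
    - {"slide":[0,0,0],"angular":[0,0,0.05],"jaw":1}
    - {"slide":[0,0,0],"angular":[0,0,0.05],"jaw":1}
    - {"slide":[0,0,0],"angular":[0,0,0.05],"jaw":1}
    - {"slide":[0,0,0],"angular":[0,0,0.05],"jaw":1}
    - {"slide":[0,0,0],"angular":[0,0,0.05],"jaw":1}
    - {"slide":[0,0,0],"angular":[0,0,0],"jaw":1}
    - {"slide":[0,0,0],"angular":[0,0,0],"jaw":1}

```text
time_s: 2.1
tool_pos: [0.5428, 0.2945, 0.2313]
tool_rot: [-180.0, 0.0, 120.2]
force: [-0.4, -1.1, -0.3]
grip_width: 0.0871
grasp_force: 0.0
```

```bash
python3 -c "
from h import *
rel(.543,.294,.09,120)"
```

```text
slide [-1.000e-03 -1.000e-04  2.826e-01] pos [0.5428 0.2945 0.2313] rot [-179.98    0.    120.21]
turn [-0.0001  0.      0.0012]
```

step_arm:
  rows:
    - {"slide":[-0.001,0,0.05],"angular":[0,0,0.001],"jaw":1}
    - {"slide":[0,0,0.05],"angular":[0,0,0],"jaw":1}
    - {"slide":[0,0,0.05],"angular":[0,0,0],"jaw":1}
    - {"slide":[0,0,0.05],"angular":[0,0,0],"jaw":1}
    - {"slide":[0,0,0.05],"angular":[0,0,0],"jaw":1}
    - {"slide":[0,0,0.032],"angular":[0,0,0],"jaw":1}
    - {"slide":[0,0,0],"angular":[0,0,0],"jaw":1}

```text
time_s: 2.98
tool_pos: [0.5425, 0.2936, 0.0894]
tool_rot: [-179.9, 0.0, 119.9]
force: [-0.5, 0.2, -0.9]
grip_width: 0.0873
grasp_force: 0.0
```

step_arm:
  rows:
    - {"slide":[0,0,0],"angular":[0,0,0],"jaw":0.5}
    - {"slide":[0,0,0],"angular":[0,0,0],"jaw":0.45}
    - {"slide":[0,0,0],"angular":[0,0,0],"jaw":0.4}
    - {"slide":[0,0,0],"angular":[0,0,0],"jaw":0.3}
    - {"slide":[0,0,0],"angular":[0,0,0],"jaw":0.3}
    - {"slide":[0,0,0],"angular":[0,0,0],"jaw":0.3}
  newtons: 15

```text
time_s: 3.72
tool_pos: [0.5432, 0.2941, 0.0906]
tool_rot: [180.0, -0.0, 119.9]
force: [0.5, 0.1, 0.2]
grip_width: 0.0365
grasp_force: 15.0
```

step_arm:
  rows:
    - {"slide":[0,0,-0.01],"angular":[0,0,0],"jaw":0.3}
    - {"slide":[0,0,-0.02],"angular":[0,0,0],"jaw":0.3}
    - {"slide":[0,0,-0.03],"angular":[0,0,0],"jaw":0.3}
    - {"slide":[0,0,-0.04],"angular":[0,0,0],"jaw":0.3}
    - {"slide":[0,0,-0.04],"angular":[0,0,0],"jaw":0.3}
    - {"slide":[0,0,-0.04],"angular":[0,0,0],"jaw":0.3}
    - {"slide":[0,0,-0.04],"angular":[0,0,0],"jaw":0.3}
    - {"slide":[0,0,-0.03],"angular":[0,0,0],"jaw":0.3}
    - {"slide":[0,0,-0.02],"angular":[0,0,0],"jaw":0.3}
    - {"slide":[0,0,0],"angular":[0,0,0],"jaw":0.3}

```text
time_s: 4.97
tool_pos: [0.5435, 0.2942, 0.2262]
tool_rot: [179.9, -0.0, 119.9]
force: [-0.6, 0.1, -0.9]
grip_width: 0.0364
grasp_force: 15.0
```

```bash
python3 -c "
from h import *
rel(.485,-.327,.226,120)
snap('scene','s1'); snap('top','t1',(100,110,260,230),4)"
```

```text
slide [-1.019e+00 -7.204e-01 -4.000e-04] pos [0.5435 0.2942 0.2262] rot [ 1.7994e+02 -1.0000e-02  1.1988e+02]
turn [ 0.0003 -0.     -0.0007]
```

View pics/s1.png

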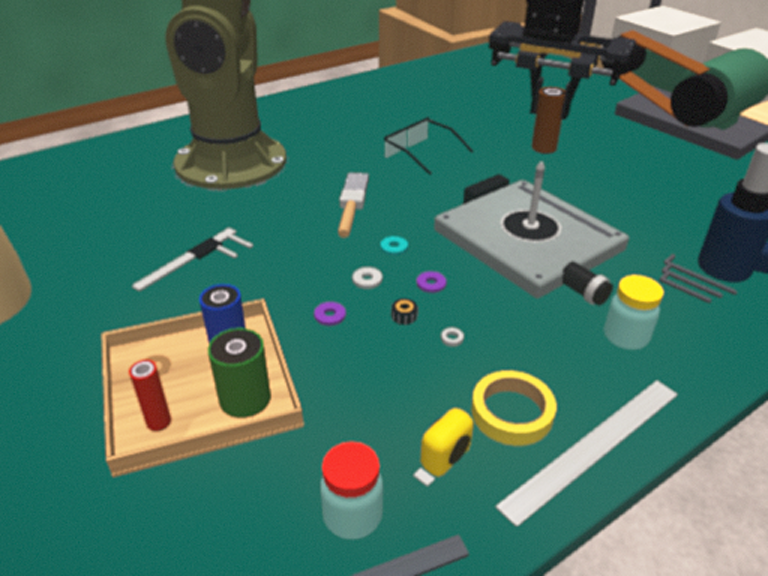

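The scene shows the worn drum held upright at (547,118), clear above the bare spindle tip at (541,163). I'm carrying it to the tray.

step_arm:
  rows:
    - {"slide":[-0.085,-0.06,0],"angular":[0,0,0],"jaw":0.3}
    - {"slide":[-0.085,-0.06,0],"angular":[0,0,0],"jaw":0.3}
    - {"slide":[-0.085,-0.06,0],"angular":[0,0,0],"jaw":0.3}
    - {"slide":[-0.085,-0.06,0],"angular":[0,0,0],"jaw":0.3}
    - {"slide":[-0.085,-0.06,0],"angular":[0,0,0],"jaw":0.3}
    - {"slide":[-0.085,-0.06,0],"angular":[0,0,0],"jaw":0.3}
    - {"slide":[-0.085,-0.06,0],"angular":[0,0,0],"jaw":0.3}
    - {"slide":[-0.085,-0.06,0],"angular":[0,0,0],"jaw":0.3}
    - {"slide":[-0.085,-0.06,0],"angular":[0,0,0],"jaw":0.3}
    - {"slide":[-0.085,-0.06,0],"angular":[0,0,0],"jaw":0.3}

```text
time_s: 6.32
tool_pos: [0.4941, -0.2252, 0.2249]
tool_rot: [-180.0, -0.0, 119.9]
force: [0.9, 0.6, -0.4]
grip_width: 0.0366
grasp_force: 15.0
```

step_arm:
  rows:
    - {"slide":[-0.085,-0.06,0],"angular":[0,0,0],"jaw":0.3}
    - {"slide":[-0.085,-0.06,0],"angular":[0,0,0],"jaw":0.3}
    - {"slide":[0,0,0],"angular":[0,0,0],"jaw":0.3}
    - {"slide":[0,0,0],"angular":[0,0,0],"jaw":0.3}
    - {"slide":[0,0,0],"angular":[0,0,0],"jaw":0.3}

```text
time_s: 6.95
tool_pos: [0.4858, -0.3255, 0.2251]
tool_rot: [180.0, -0.1, 120.0]
force: [0.4, 0.0, 0.7]
grip_width: 0.0361
grasp_force: 15.0
```

```bash
python3 -c "
from h import *
rel(.485,-.327,.063,120)
snap('scene','s2',(40,90,240,330),2.5)"
```

```text
slide [-0.0022 -0.0031  0.3242] pos [ 0.4858 -0.3255  0.2251] rot [ 1.7997e+02 -8.0000e-02  1.2004e+02]
turn [ 0.0001 -0.0004  0.0002]
```

View pics/s2.png

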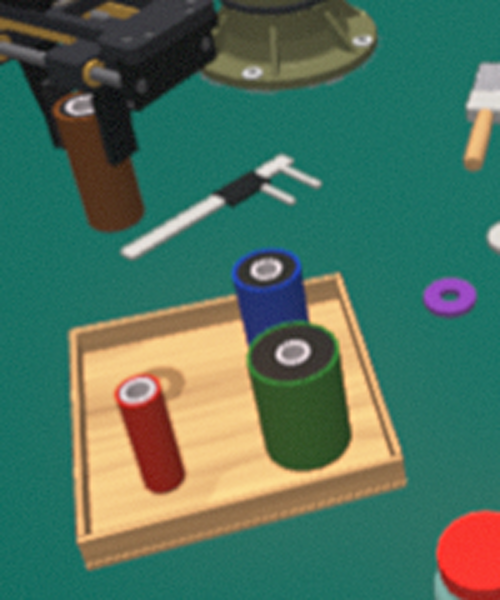

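The drum is held at native (80,157), upright, high over the free quarter. The dust ring is at (109,242). Lowering now.

step_arm:
  rows:
    - {"slide":[-0.002,-0.003,0.04],"angular":[0,0,0],"jaw":0.3}
    - {"slide":[0,0,0.05],"angular":[0,0,0],"jaw":0.3}
    - {"slide":[0,0,0.05],"angular":[0,0,0],"jaw":0.3}
    - {"slide":[0,0,0.05],"angular":[0,0,0],"jaw":0.3}
    - {"slide":[0,0,0.05],"angular":[0,0,0],"jaw":0.3}
    - {"slide":[0,0,0.04],"angular":[0,0,0],"jaw":0.3}
    - {"slide":[0,0,0.02],"angular":[0,0,0],"jaw":0.3}
    - {"slide":[0,0,0.01],"angular":[0,0,0],"jaw":0.3}
    - {"slide":[0,0,0.006],"angular":[0,0,0],"jaw":0.3}
    - {"slide":[0,0,0],"angular":[0,0,0],"jaw":0.3}

```text
time_s: 8.25
tool_pos: [0.4846, -0.3293, 0.068]
tool_rot: [180.0, 0.0, 119.9]
force: [0.7, -0.0, -0.2]
grip_width: 0.0364
grasp_force: 15.0
```

step_arm:
  rows:
    - {"slide":[0,0,0.004],"angular":[0,0,0],"jaw":0.3}
    - {"slide":[0,0,0.003],"angular":[0,0,0],"jaw":0.3}
    - {"slide":[0,0,0.003],"angular":[0,0,0],"jaw":0.3}
    - {"slide":[0,0,0],"angular":[0,0,0],"jaw":0.3}

```text
time_s: 8.75
tool_pos: [0.4843, -0.329, 0.0624]
tool_rot: [-180.0, -0.0, 119.9]
force: [0.8, 0.0, -0.3]
grip_width: 0.0359
grasp_force: 15.0
```

step_arm:
  rows:
    - {"slide":[0,0,0.002],"angular":[0,0,0],"jaw":0.3}
    - {"slide":[0,0,0.002],"angular":[0,0,0],"jaw":0.3}
    - {"slide":[0,0,0],"angular":[0,0,0],"jaw":0.3}
    - {"slide":[0,0,0],"angular":[0,0,0],"jaw":0.3}

```text
time_s: 9.25
tool_pos: [0.4847, -0.3293, 0.0615]
tool_rot: [180.0, 0.0, 119.9]
force: [-0.9, 0.6, 5.4]
grip_width: 0.0362
grasp_force: 15.0
```

Contact at 5 N. I'll release to a moderate opening and rise.

step_arm:
  rows:
    - {"slide":[0,0,0],"angular":[0,0,0],"jaw":0.5}
    - {"slide":[0,0,0],"angular":[0,0,0],"jaw":0.6}
    - {"slide":[0,0,0],"angular":[0,0,0],"jaw":0.65}
    - {"slide":[0,0,0],"angular":[0,0,0],"jaw":0.65}
    - {"slide":[0,0,0],"angular":[0,0,0],"jaw":0.65}

```text
time_s: 9.88
tool_pos: [0.4843, -0.329, 0.0604]
tool_rot: [-180.0, -0.0, 119.9]
force: [0.1, 0.0, -0.3]
grip_width: 0.0563
grasp_force: 0.0
```

step_arm:
  rows:
    - {"slide":[0,0,-0.02],"angular":[0,0,0],"jaw":0.65}
    - {"slide":[0,0,-0.04],"angular":[0,0,0],"jaw":0.65}
    - {"slide":[0,0,-0.06],"angular":[0,0,0],"jaw":0.65}
    - {"slide":[0,0,-0.06],"angular":[0,0,0],"jaw":0.65}
    - {"slide":[0,0,-0.05],"angular":[0,0,0],"jaw":0.65}
    - {"slide":[0,0,-0.05],"angular":[0,0,0],"jaw":0.65}
    - {"slide":[0,0,0],"angular":[0,0,0],"jaw":0.9}
    - {"slide":[0,0,0],"angular":[0,0,0],"jaw":0.9}
    - {"slide":[0,0,0],"angular":[0,0,0],"jaw":0.9}

```text
time_s: 11.0
tool_pos: [0.4838, -0.3287, 0.1997]
tool_rot: [-180.0, -0.1, 119.9]
force: [0.8, 0.2, 0.2]
grip_width: 0.0757
grasp_force: 0.0
```

```bash
python3 -c "
from h import *
rel(.507,-.234,.20,33)
snap('scene','s3',(40,90,240,330),2.5)"
```

```text
slide [ 0.1411  0.1345 -0.0005] pos [ 0.4838 -0.3287  0.1997] rot [-1.7995e+02 -8.0000e-02  1.1988e+02]
turn [-5.000e-04 -2.000e-04  4.826e-01]
```

View pics/s3.png

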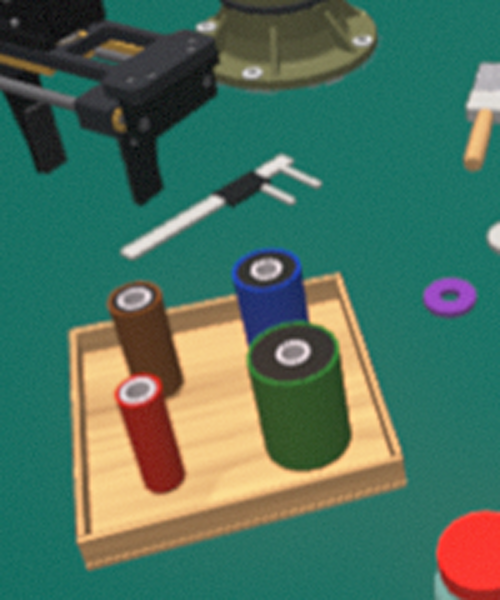

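The worn drum stands upright at native (96,225) behind the red drum, clear of the others. Now the blue drum.

step_arm:
  rows:
    - {"slide":[0.07,0.067,0],"angular":[0,0,0],"jaw":0.9}
    - {"slide":[0.071,0.067,0],"angular":[0,0,0],"jaw":0.9}
    - {"slide":[0,0,0],"angular":[0,0,0],"jaw":0.9}

```text
time_s: 11.42
tool_pos: [0.5088, -0.2293, 0.1996]
tool_rot: [180.0, -0.2, 120.3]
force: [0.5, 0.5, -0.6]
grip_width: 0.0783
grasp_force: 0.0
```

step_arm:
  rows:
    - {"slide":[0,0,0],"angular":[0,0,0.053],"jaw":0.9}
    - {"slide":[0,0,0],"angular":[0,0,0.053],"jaw":0.9}
    - {"slide":[0,0,0],"angular":[0,0,0.053],"jaw":0.9}
    - {"slide":[0,0,0],"angular":[0,0,0.053],"jaw":0.9}
    - {"slide":[0,0,0],"angular":[0,0,0.053],"jaw":0.9}
    - {"slide":[0,0,0],"angular":[0,0,0.053],"jaw":0.9}
    - {"slide":[0,0,0],"angular":[0,0,0.053],"jaw":0.9}
    - {"slide":[0,0,0],"angular":[0,0,0.053],"jaw":0.9}
    - {"slide":[0,0,0],"angular":[0,0,0.058],"jaw":0.9}
    - {"slide":[0,0,0],"angular":[0,0,0],"jaw":0.9}

```text
time_s: 12.68
tool_pos: [0.5067, -0.2355, 0.2002]
tool_rot: [180.0, 0.1, 33.2]
force: [0.1, 0.7, 0.2]
grip_width: 0.0785
grasp_force: 0.0
```

```bash
python3 -c "
from h import *
rel(.507,-.234,.065,33)"
```

```text
slide [ 0.0025 -0.0023  0.2704] pos [ 0.5067 -0.2355  0.2002] rot [1.800e+02 7.000e-02 3.316e+01]
turn [0.     0.0004 0.0009]
```

step_arm:
  rows:
    - {"slide":[0.0025,-0.002,0],"angular":[0,0,0.001],"jaw":0.9}
    - {"slide":[0,0,0.05],"angular":[0,0,0],"jaw":0.9}
    - {"slide":[0,0,0.05],"angular":[0,0,0],"jaw":0.9}
    - {"slide":[0,0,0.05],"angular":[0,0,0],"jaw":0.9}
    - {"slide":[0,0,0.05],"angular":[0,0,0],"jaw":0.9}
    - {"slide":[0,0,0.04],"angular":[0,0,0],"jaw":0.9}
    - {"slide":[0,0,0.03],"angular":[0,0,0],"jaw":0.9}
    - {"slide":[0,0,0],"angular":[0,0,0],"jaw":0.9}

```text
time_s: 13.68
tool_pos: [0.5072, -0.2329, 0.0646]
tool_rot: [-179.9, 0.1, 33.0]
force: [0.7, -1.0, 0.1]
grip_width: 0.0786
grasp_force: 0.0
```

step_arm:
  rows:
    - {"slide":[0,0,0],"angular":[0,0,0],"jaw":0.7}
    - {"slide":[0,0,0],"angular":[0,0,0],"jaw":0.6}
    - {"slide":[0,0,0],"angular":[0,0,0],"jaw":0.5}
    - {"slide":[0,0,0],"angular":[0,0,0],"jaw":0.45}
    - {"slide":[0,0,0],"angular":[0,0,0],"jaw":0.45}
    - {"slide":[0,0,0],"angular":[0,0,0],"jaw":0.45}
  newtons: 20

```text
time_s: 14.42
tool_pos: [0.5082, -0.2332, 0.066]
tool_rot: [180.0, -0.0, 32.9]
force: [1.3, -0.5, 2.5]
grip_width: 0.0508
grasp_force: 20.0
```

step_arm:
  rows:
    - {"slide":[0,0,-0.01],"angular":[0,0,0],"jaw":0.45}
    - {"slide":[0,0,-0.03],"angular":[0,0,0],"jaw":0.45}
    - {"slide":[0,0,-0.05],"angular":[0,0,0],"jaw":0.45}
    - {"slide":[0,0,-0.06],"angular":[0,0,0],"jaw":0.45}
    - {"slide":[0,0,-0.06],"angular":[0,0,0],"jaw":0.45}
    - {"slide":[0,0,-0.06],"angular":[0,0,0],"jaw":0.45}
    - {"slide":[0,0,-0.05],"angular":[0,0,0],"jaw":0.45}
    - {"slide":[0,0,0],"angular":[0,0,0],"jaw":0.45}

```text
time_s: 15.42
tool_pos: [0.5088, -0.2338, 0.2278]
tool_rot: [179.8, -0.2, 32.9]
force: [-1.0, -0.9, -2.1]
grip_width: 0.0512
grasp_force: 20.0
```

```bash
python3 -c "
from h import *
rel(.543,.294,.226,33)"
```

```text
slide [ 0.6311 -0.8489  0.0034] pos [ 0.5088 -0.2338  0.2278] rot [179.85  -0.19  32.92]
turn [ 0.0009 -0.0011 -0.0004]
```

step_arm:
  rows:
    - {"slide":[0.063,-0.085,0],"angular":[0,0,0],"jaw":0.45}
    - {"slide":[0.063,-0.085,0],"angular":[0,0,0],"jaw":0.45}
    - {"slide":[0.063,-0.085,0],"angular":[0,0,0],"jaw":0.45}
    - {"slide":[0.063,-0.085,0],"angular":[0,0,0],"jaw":0.45}
    - {"slide":[0.063,-0.085,0],"angular":[0,0,0],"jaw":0.45}
    - {"slide":[0.063,-0.085,0],"angular":[0,0,0],"jaw":0.45}
    - {"slide":[0.063,-0.085,0],"angular":[0,0,0],"jaw":0.45}
    - {"slide":[0.063,-0.085,0],"angular":[0,0,0],"jaw":0.45}
    - {"slide":[0.063,-0.085,0],"angular":[0,0,0],"jaw":0.45}
    - {"slide":[0.063,-0.085,0],"angular":[0,0,0],"jaw":0.45}

```text
time_s: 16.68
tool_pos: [0.5404, 0.2961, 0.2241]
tool_rot: [180.0, 0.1, 32.9]
force: [1.4, -0.7, -1.6]
grip_width: 0.0506
grasp_force: 20.0
```

step_arm:
  rows:
    - {"slide":[0,0,0],"angular":[0,0,0],"jaw":0.45}
    - {"slide":[0,0,0],"angular":[0,0,0],"jaw":0.45}
    - {"slide":[0,0,0],"angular":[0,0,0],"jaw":0.45}

```text
time_s: 17.05
tool_pos: [0.5414, 0.2929, 0.2252]
tool_rot: [180.0, 0.0, 32.8]
force: [-0.0, -0.3, -2.5]
grip_width: 0.051
grasp_force: 20.0
```

```bash
python3 -c "
from h import *
rel(.543,.294,.213,33)
a=snap('scene','s4',(310,20,410,130),3); b=snap('top','t4',(100,130,200,240),3)
cv2.imwrite('pics/c4.png',cv2.resize(np.hstack([a,b]),None,fx=4,fy=4,interpolation=2)[:600])
# spindle tip in scene, drum silhouette
for n,X in(('tip',[.543,.294,.146]),('drumbot',[.543,.294,.165]),('drumtop',[.543,.294,.255])): print(n,proj('scene',X),proj('top',X))
"
```

```text
slide [ 0.0039 -0.0002  0.0244] pos [0.5414 0.2929 0.2252] rot [1.7997e+02 4.0000e-02 3.2780e+01]
turn [ 0.0002  0.0002 -0.0012]
tip [359.8 108.4] [144.3 189.1]
drumbot [361.1 101. ] [142.6 188.6]
drumtop [367.4  63.5] [133.3 186.2]
```

View pics/c4.png

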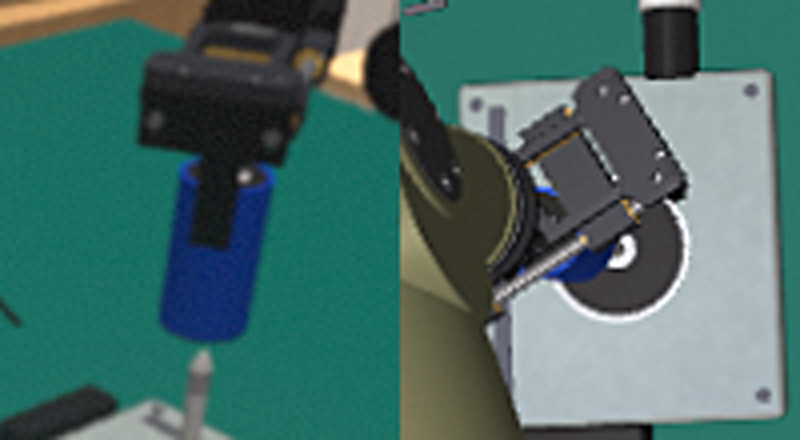

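The scene crop shows the blue drum upright just above the tip, with bottom centre near native (361,104) and tip (361,108). I'll measure the lateral offset at sub-pixel level.

```bash
cat >> h.py <<'E'
def centres(img,f,rows,x0,x1):
    H=cv2.cvtColor(img,cv2.COLOR_BGR2HSV); out=[]
    for v in rows:
        xs=[x for x in range(x0,x1) if f(H[v,x].astype(int))]
        if xs: out.append((v,(min(xs)+max(xs))/2,max(xs)-min(xs)+1))
    return out
def lateral(rowc,x,y,zs=np.linspace(0,.35,800)):
    # offset (m, along image right) of observed centres from the vertical line at (x,y)
    P=np.array([proj('scene',[x,y,z]) for z in zs]); c=env.camera_info('scene'); r=[]
    for v,u,w in rowc:
        i=np.argmin(abs(P[:,1]-v)); d=(np.array(c['R'])@[x,y,zs[i]]+np.array(c['t']))[2]; r.append((u-P[i,0])*d/c['fx']*1e3)
    return np.round(np.median(r),2),np.round(r,1)
E
python3 -c "
from h import *
s=cv2.imread('pics/s4_raw.png')
b=centres(s,lambda h:95<h[0]<130 and h[1]>120,range(84,98),340,385)
p=centres(s,lambda h:h[1]<60 and h[2]>75,range(110,124),345,372)
print(b,p)
print('drum mm',lateral(b,.543,.294)); print('spindle mm',lateral(p,.543,.294))
"
```

```text
[(84, 363.0, 23), (85, 363.0, 23), (86, 363.0, 23), (87, 362.0, 23), (88, 362.0, 23), (89, 362.0, 23), (90, 362.0, 23), (91, 362.0, 23), (92, 362.0, 23), (93, 361.5, 24), (94, 361.0, 23), (95, 361.0, 23), (96, 361.0, 23), (97, 361.0, 23)] [(110, 360.0, 5), (111, 360.0, 5), (112, 360.0, 5), (113, 360.0, 5), (114, 359.5, 4), (115, 359.0, 5), (116, 359.0, 5), (117, 359.0, 5), (118, 359.0, 5), (119, 359.0, 5), (120, 353.0, 15), (121, 352.5, 16), (122, 352.5, 16), (123, 352.5, 16)]
drum mm (np.float64(-2.15), array([-2.2, -1.8, -1.4, -3.4, -2.9, -2.5, -2.3, -1.8, -1.4, -2.1, -3. ,
       -2.5, -2.1, -1.8]))
spindle mm (np.float64(1.29), array([  0.9,   1.4,   1.9,   2.1,   1.4,   0.7,   1.2,   1.4,   1.9,
         2.4, -11.6, -12.4, -11.9, -11.7]))
```

step_arm:
  rows:
    - {"slide":[0.007,0,0],"angular":[0,0,0],"jaw":0.45}
    - {"slide":[0,0,0],"angular":[0,0,0],"jaw":0.45}
    - {"slide":[0,0,0.02],"angular":[0,0,0],"jaw":0.45}
    - {"slide":[0,0,0.014],"angular":[0,0,0],"jaw":0.45}
    - {"slide":[0,0,0.01],"angular":[0,0,0],"jaw":0.45}
    - {"slide":[0,0,0.01],"angular":[0,0,0],"jaw":0.45}
    - {"slide":[0,0,0],"angular":[0,0,0],"jaw":0.45}
    - {"slide":[0,0,0],"angular":[0,0,0],"jaw":0.45}

```text
time_s: 18.15
tool_pos: [0.5442, 0.2969, 0.1988]
tool_rot: [180.0, -0.0, 32.9]
force: [-0.8, 0.6, -2.2]
grip_width: 0.0509
grasp_force: 20.0
```

```bash
python3 -c "
from h import *
rel(.543,.294,.095,33)
a=snap('scene','s5',(310,20,410,130),3); b=snap('top','t5',(100,130,200,240),3)
cv2.imwrite('pics/c5.png',cv2.resize(np.hstack([a,b]),None,fx=4,fy=4,interpolation=2)[:600])
s=cv2.imread('pics/s5_raw.png')
b=centres(s,lambda h:95<h[0]<130 and h[1]>120,range(88,104),340,385)
p=centres(s,lambda h:h[1]<60 and h[2]>75,range(114,120),345,372)
print('drum mm',lateral(b,.543,.294)[0]); print('spindle mm',lateral(p,.543,.294)[0])
"
```

```text
slide [-0.0053  0.0036  0.2076] pos [0.5442 0.2969 0.1988] rot [ 1.800e+02 -3.000e-02  3.294e+01]
turn [ 0.     -0.0002 -0.0003]
drum mm 2.73
spindle mm 1.66
```

step_arm:
  rows:
    - {"slide":[-0.0025,0.001,0.01],"angular":[0,0,0],"jaw":0.45}
    - {"slide":[0,0,0.01],"angular":[0,0,0],"jaw":0.45}
    - {"slide":[0,0,0.012],"angular":[0,0,0],"jaw":0.45}
    - {"slide":[0,0,0],"angular":[0,0,0],"jaw":0.45}
    - {"slide":[0,0,0],"angular":[0,0,0],"jaw":0.45}

```text
time_s: 18.88
tool_pos: [0.5433, 0.2957, 0.1826]
tool_rot: [180.0, -0.0, 32.9]
force: [0.6, -0.9, -1.7]
grip_width: 0.0508
grasp_force: 20.0
```

No contact force. I'll keep lowering; the seat is expected at TCP ≈ 0.095.

step_arm:
  rows:
    - {"slide":[0,0,0.02],"angular":[0,0,0],"jaw":0.45}
    - {"slide":[0,0,0.02],"angular":[0,0,0],"jaw":0.45}
    - {"slide":[0,0,0.02],"angular":[0,0,0],"jaw":0.45}
    - {"slide":[0,0,0.02],"angular":[0,0,0],"jaw":0.45}
    - {"slide":[0,0,0.02],"angular":[0,0,0],"jaw":0.45}
    - {"slide":[0,0,0.02],"angular":[0,0,0],"jaw":0.45}
    - {"slide":[0,0,0.02],"angular":[0,0,0],"jaw":0.45}
    - {"slide":[0,0,0.015],"angular":[0,0,0],"jaw":0.45}
    - {"slide":[0,0,0.005],"angular":[0,0,0],"jaw":0.45}
    - {"slide":[0,0,0],"angular":[0,0,0],"jaw":0.45}

```text
time_s: 20.12
tool_pos: [0.5433, 0.2958, 0.1026]
tool_rot: [180.0, -0.0, 32.9]
force: [-0.5, 0.4, -2.4]
grip_width: 0.0508
grasp_force: 20.0
```

step_arm:
  rows:
    - {"slide":[0,0,0.004],"angular":[0,0,0],"jaw":0.45}
    - {"slide":[0,0,0.004],"angular":[0,0,0],"jaw":0.45}
    - {"slide":[0,0,0.003],"angular":[0,0,0],"jaw":0.45}
    - {"slide":[0,0,0],"angular":[0,0,0],"jaw":0.45}
    - {"slide":[0,0,0],"angular":[0,0,0],"jaw":0.45}

```text
time_s: 20.75
tool_pos: [0.5433, 0.2958, 0.0971]
tool_rot: [-180.0, -0.0, 32.9]
force: [0.6, 0.7, -2.7]
grip_width: 0.051
grasp_force: 20.0
```

step_arm:
  rows:
    - {"slide":[0,0,0.003],"angular":[0,0,0],"jaw":0.45}
    - {"slide":[0,0,0.003],"angular":[0,0,0],"jaw":0.45}
    - {"slide":[0,0,0],"angular":[0,0,0],"jaw":0.45}
    - {"slide":[0,0,0],"angular":[0,0,0],"jaw":0.45}

```text
time_s: 21.25
tool_pos: [0.5437, 0.2959, 0.0949]
tool_rot: [-180.0, -0.1, 32.9]
force: [-1.0, -0.0, 5.8]
grip_width: 0.0508
grasp_force: 20.0
```

Seated, with 5.8 N of contact. I'll release and rise.

step_arm:
  rows:
    - {"slide":[0,0,0],"angular":[0,0,0],"jaw":0.7}
    - {"slide":[0,0,0],"angular":[0,0,0],"jaw":0.8}
    - {"slide":[0,0,0],"angular":[0,0,0],"jaw":0.8}
    - {"slide":[0,0,0],"angular":[0,0,0],"jaw":0.8}
    - {"slide":[0,0,0],"angular":[0,0,0],"jaw":0.8}

```text
time_s: 21.88
tool_pos: [0.5432, 0.2957, 0.094]
tool_rot: [180.0, 0.0, 32.9]
force: [-0.1, -0.6, 0.9]
grip_width: 0.0691
grasp_force: 0.0
```

step_arm:
  rows:
    - {"slide":[0,0,-0.02],"angular":[0,0,0],"jaw":0.8}
    - {"slide":[0,0,-0.05],"angular":[0,0,0],"jaw":0.8}
    - {"slide":[0,0,-0.06],"angular":[0,0,0],"jaw":0.8}
    - {"slide":[0,0,-0.06],"angular":[0,0,0],"jaw":0.8}
    - {"slide":[0,0,-0.06],"angular":[0,0,0],"jaw":0.8}
    - {"slide":[0,0,0],"angular":[0,0,0],"jaw":0.8}

```text
time_s: 22.62
tool_pos: [0.545, 0.2963, 0.2227]
tool_rot: [-180.0, -0.4, 32.9]
force: [-0.4, -0.5, -1.2]
grip_width: 0.0699
grasp_force: 0.0
```

```bash
python3 -c "
from h import *
rel(.482,.008,.12,90)
a=snap('scene','s6',(310,50,410,160),5)
s=cv2.imread('pics/s6_raw.png')
print('drum',lateral(centres(s,lambda h:95<h[0]<130 and h[1]>120,range(122,150),340,385),.543,.294)[0]); print('spindle mm',lateral(centres(s,lambda h:h[1]<60 and h[2]>75,range(109,114),345,372),.543,.294))
"
```

```text
slide [-0.4204  0.4156  0.2026] pos [0.545  0.2963 0.2227] rot [-179.98   -0.36   32.93]
turn [ 0.0009 -0.0019 -0.3171]
drum 1.72
spindle mm (np.float64(0.94), array([1.9, 0.9, 1.4, 0.7, 0.9]))
```

View pics/s6.png

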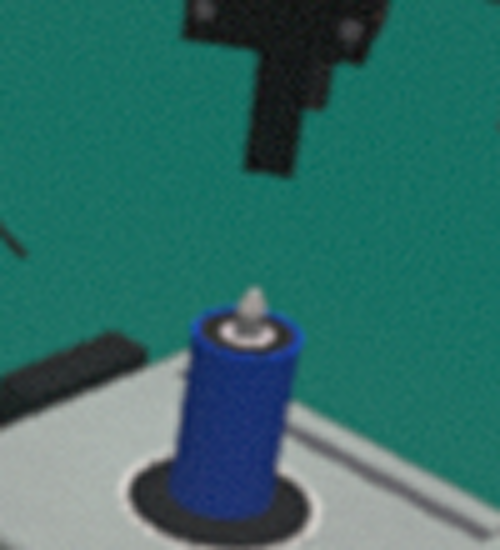

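Scene crop: the blue drum sits on the collar, upright, with the spindle tip protruding at native (361,108). Next is the big washer, keeping this yaw.

step_arm:
  rows:
    - {"slide":[-0.07,0.0693,0],"angular":[0,-0.002,0],"jaw":0.72}
    - {"slide":[-0.07,0.0693,0],"angular":[0,0,0],"jaw":0.72}
    - {"slide":[-0.07,0.0693,0.02],"angular":[0,0,0],"jaw":0.72}
    - {"slide":[-0.07,0.0693,0.05],"angular":[0,0,0],"jaw":0.72}
    - {"slide":[-0.07,0.0693,0.06],"angular":[0,0,0],"jaw":0.72}
    - {"slide":[-0.07,0.0693,0.06],"angular":[0,0,0],"jaw":0.72}
    - {"slide":[0,0,0.02],"angular":[0,0,0],"jaw":0.72}
    - {"slide":[0,0,0],"angular":[0,0,0],"jaw":0.72}
    - {"slide":[0,0,0],"angular":[0,0,0],"jaw":0.72}

```text
time_s: 23.8
tool_pos: [0.4801, 0.0081, 0.1156]
tool_rot: [180.0, 0.3, 33.1]
force: [-0.2, 0.2, 0.5]
grip_width: 0.0624
grasp_force: 0.0
```

```bash
python3 -c "
from h import *
rel(.482,.008,.003,33);print(env.get_obs()['grip_width'])"
```

```text
slide [0.0043 0.0021 0.2252] pos [0.4801 0.0081 0.1156] rot [179.98   0.32  33.07]
turn [0.0001 0.0018 0.0004]
0.062406419066917435
```

step_arm:
  rows:
    - {"slide":[0.004,0.002,0],"angular":[0,0.002,0],"jaw":0.72}
    - {"slide":[0,0,0.05],"angular":[0,0,0],"jaw":0.72}
    - {"slide":[0,0,0.05],"angular":[0,0,0],"jaw":0.72}
    - {"slide":[0,0,0.05],"angular":[0,0,0],"jaw":0.72}
    - {"slide":[0,0,0.04],"angular":[0,0,0],"jaw":0.72}
    - {"slide":[0,0,0.02],"angular":[0,0,0],"jaw":0.72}
    - {"slide":[0,0,0.008],"angular":[0,0,0],"jaw":0.72}
    - {"slide":[0,0,0],"angular":[0,0,0],"jaw":0.72}
    - {"slide":[0,0,0],"angular":[0,0,0],"jaw":0.72}

```text
time_s: 24.92
tool_pos: [0.4824, 0.0071, 0.0068]
tool_rot: [180.0, -0.1, 32.9]
force: [0.6, -0.2, 0.8]
grip_width: 0.0627
grasp_force: 0.0
```

```bash
python3 -c "
from h import *
rel(.482,.008,.003,33)"
```

```text
slide [ 0.0003 -0.002   0.0077] pos [0.4824 0.0071 0.0068] rot [ 1.7999e+02 -9.0000e-02  3.2940e+01]
turn [ 0.0001 -0.0005 -0.0003]
```

step_arm:
  rows:
    - {"slide":[0,-0.002,0.004],"angular":[0,0,0],"jaw":0.72}
    - {"slide":[0,0,0.004],"angular":[0,0,0],"jaw":0.72}
    - {"slide":[0,0,0],"angular":[0,0,0],"jaw":0.6}
    - {"slide":[0,0,0],"angular":[0,0,0],"jaw":0.55}
    - {"slide":[0,0,0],"angular":[0,0,0],"jaw":0.4}
    - {"slide":[0,0,0],"angular":[0,0,0],"jaw":0.4}
    - {"slide":[0,0,0],"angular":[0,0,0],"jaw":0.4}
    - {"slide":[0,0,0],"angular":[0,0,0],"jaw":0.4}
  newtons: 20

```text
time_s: 25.92
tool_pos: [0.4812, 0.0078, 0.0022]
tool_rot: [-180.0, -0.0, 32.9]
force: [0.1, -0.0, -0.6]
grip_width: 0.0444
grasp_force: 20.0
```

step_arm:
  rows:
    - {"slide":[0,0,-0.01],"angular":[0,0,0],"jaw":0.4}
    - {"slide":[0,0,-0.03],"angular":[0,0,0],"jaw":0.4}
    - {"slide":[0,0,-0.06],"angular":[0,0,0],"jaw":0.4}
    - {"slide":[0,0,-0.06],"angular":[0,0,0],"jaw":0.4}
    - {"slide":[0,0,-0.06],"angular":[0,0,0],"jaw":0.4}
    - {"slide":[0,0,-0.06],"angular":[0,0,0],"jaw":0.4}
    - {"slide":[0,0,-0.06],"angular":[0,0,0],"jaw":0.4}
    - {"slide":[0,0,0],"angular":[0,0,0],"jaw":0.4}

```text
time_s: 26.92
tool_pos: [0.4831, 0.0077, 0.1751]
tool_rot: [179.9, -0.3, 32.9]
force: [-0.5, -0.6, -1.0]
grip_width: 0.0445
grasp_force: 20.0
```

```bash
python3 -c "
from h import *
rel(.5437,.2955,.17,33); a=snap('scene','s7',(170,80,330,200),5)"
```

```text
slide [ 0.4145 -0.4173  0.0124] pos [0.4831 0.0077 0.1751] rot [179.94  -0.35  32.91]
turn [ 0.0003 -0.0019 -0.0005]
```

View pics/s7.png

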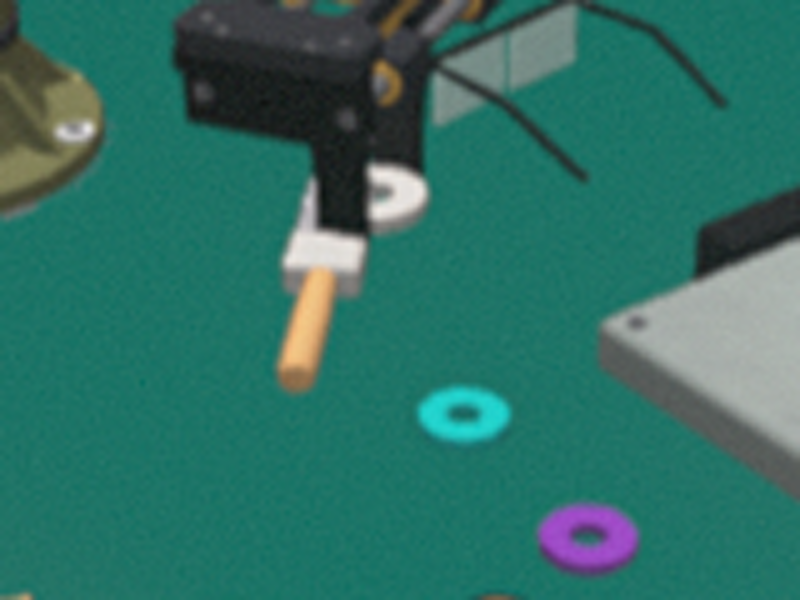

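```bash
python3 -c "
from h import *
p=np.array([.4831,.0077,.181]); print(proj('scene',p)); 
t=env.read_camera('top'); cv2.imwrite('pics/t7_raw.png',t[:,:,::-1])
print(proj('top',p),proj('scene',p+[.01*.84,.01*.545,0]))
s=cv2.imread('pics/s7_raw.png');H=cv2.cvtColor(s,cv2.COLOR_BGR2HSV)
for v in range(112,128): 
  xs=[x for x in range(240,262) if H[v,x,1]<60 and H[v,x,2]>120]; print(v,xs[0] if xs else 0,xs[-1] if xs else 0,end='; ')
c=t[110:230,200:330,::-1]; cv2.imwrite('pics/c7.png',np.hstack([cv2.resize(c,None,fx=3,fy=3,interpolation=2),cv2.resize(s[80:140,205:265],(360,360),interpolation=2)]))"
```

```text
[243.7 118. ]
[259.7 212.9] [248.1 118.9]
112 0 0; 113 244 249; 114 244 252; 115 244 254; 116 244 254; 117 245 255; 118 247 255; 119 244 255; 120 244 255; 121 244 254; 122 244 253; 123 244 251; 124 245 250; 125 246 247; 126 245 245; 127 240 241;
```

View pics/c7.png

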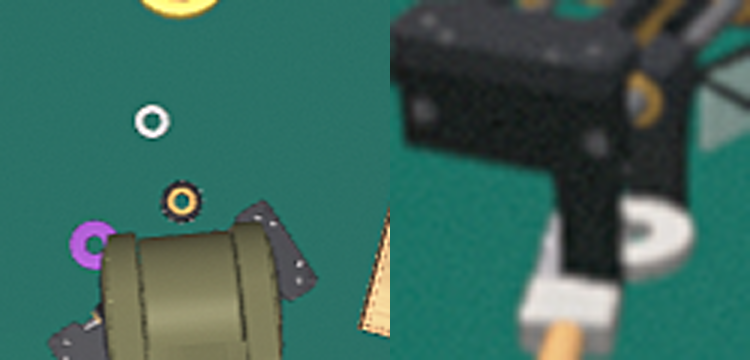

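The washer is held level at native (246,119), about 3–4 mm forward along tool x, to be corrected at the spindle. I'm carrying it there.

step_arm:
  rows:
    - {"slide":[0.068,-0.0695,0],"angular":[0,0,0],"jaw":0.4}
    - {"slide":[0.068,-0.0695,0],"angular":[0,0,0],"jaw":0.4}
    - {"slide":[0.068,-0.0695,0],"angular":[0,0,0],"jaw":0.4}
    - {"slide":[0.068,-0.0695,0],"angular":[0,0,0],"jaw":0.4}
    - {"slide":[0.068,-0.0695,0],"angular":[0,0,0],"jaw":0.4}
    - {"slide":[0.068,-0.0695,0],"angular":[0,0,0],"jaw":0.4}
    - {"slide":[0,0,0],"angular":[0,0,0],"jaw":0.4}
    - {"slide":[0,0,0],"angular":[0,0,0],"jaw":0.4}
    - {"slide":[0,0,0],"angular":[0,0,0],"jaw":0.4}

```text
time_s: 28.15
tool_pos: [0.5391, 0.2917, 0.1717]
tool_rot: [180.0, 0.1, 32.8]
force: [0.6, 0.4, -1.0]
grip_width: 0.0442
grasp_force: 20.0
```

```bash
cat > w.py <<'E'
from h import *
import sys
n=sys.argv[1]; rel(.5435,.2955,.127,33)
snap('scene',n,(320,60,400,140),7); s=cv2.imread(f'pics/{n}_raw.png'); H=cv2.cvtColor(s,cv2.COLOR_BGR2HSV)
for v in range(84,124):
    xs=[x for x in range(335,390) if H[v,x,1]<70 and H[v,x,2]>95]
    if xs: print(v,xs[0],xs[-1],end='; ')
o=env.get_obs()['tool_pos']; print('\nTCP px',proj('scene',o+[0,0,.0055]),'spindle',lateral(centres(s,lambda h:h[1]<60 and h[2]>75,range(109,114),345,372),.543,.294))
E
python3 w.py s8
```

```text
slide [ 0.0116 -0.0017  0.0895] pos [0.5391 0.2917 0.1717] rot [1.7998e+02 6.0000e-02 3.2790e+01]
turn [ 0.0001  0.0003 -0.0012]
92 352 367; 93 351 368; 94 351 369; 95 350 370; 96 350 370; 97 351 370; 98 351 370; 99 363 370; 100 363 369; 101 363 368; 102 363 367; 108 360 361; 109 359 362; 110 358 362; 111 358 362; 112 357 362; 113 358 362; 114 355 361; 115 354 364; 116 354 364; 117 354 364; 118 356 364; 119 358 362; 120 346 347; 121 344 347; 122 342 347; 123 339 347; 
TCP px [360.1  95.6] spindle (np.float64(0.94), array([1.9, 0.9, 1.4, 0.7, 0.9]))
```

View pics/s8.png

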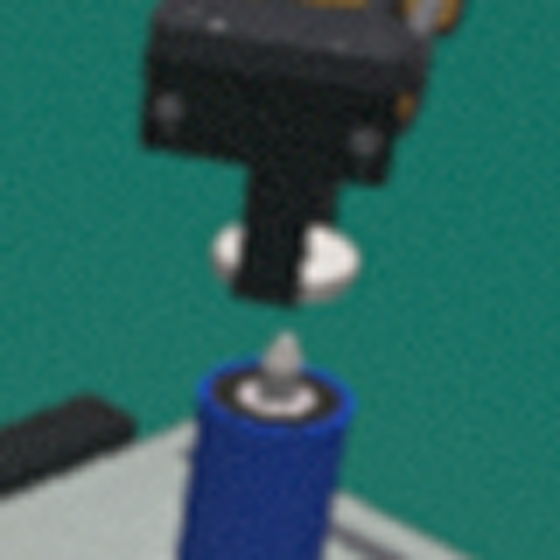

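step_arm:
  rows:
    - {"slide":[0.0125,-0.001,0],"angular":[0,0,0],"jaw":0.4}
    - {"slide":[0,0,0.02],"angular":[0,0,0],"jaw":0.4}
    - {"slide":[0,0,0.012],"angular":[0,0,0],"jaw":0.4}
    - {"slide":[0,0,0],"angular":[0,0,0],"jaw":0.4}
    - {"slide":[0,0,0],"angular":[0,0,0],"jaw":0.4}
    - {"slide":[0,0,0],"angular":[0,0,0],"jaw":0.4}

```text
time_s: 28.95
tool_pos: [0.5442, 0.2976, 0.1565]
tool_rot: [-180.0, -0.0, 32.9]
force: [0.1, -0.4, -2.2]
grip_width: 0.0444
grasp_force: 20.0
```

```bash
python3 w.py s9; python3 -c "
from h import *
for z in(.13,.14,.155,.16,.165): print(z,proj('scene',[.5437,.295,z]))"
```

```text
slide [-0.0034  0.0028  0.0589] pos [0.5442 0.2976 0.1565] rot [-1.800e+02 -3.000e-02  3.294e+01]
turn [-0.     -0.0002 -0.0003]
98 355 368; 99 354 370; 100 353 371; 101 353 372; 102 353 373; 103 353 373; 104 353 373; 105 354 372; 106 365 372; 107 366 371; 108 366 369; 109 359 359; 110 358 362; 111 358 362; 112 357 362; 113 358 362; 114 355 361; 115 354 363; 116 354 364; 117 354 364; 118 355 364; 119 358 362; 120 346 347; 121 344 347; 122 341 347; 123 339 347; 
TCP px [362.4 102. ] spindle (np.float64(0.94), array([-0.5,  0.9,  1.4,  0.7,  0.9]))
0.13 [359.3 114.5]
0.14 [360.  110.7]
0.155 [361.  104.9]
0.16 [361.3 103. ]
0.165 [361.6 101. ]
```

View pics/s9.png

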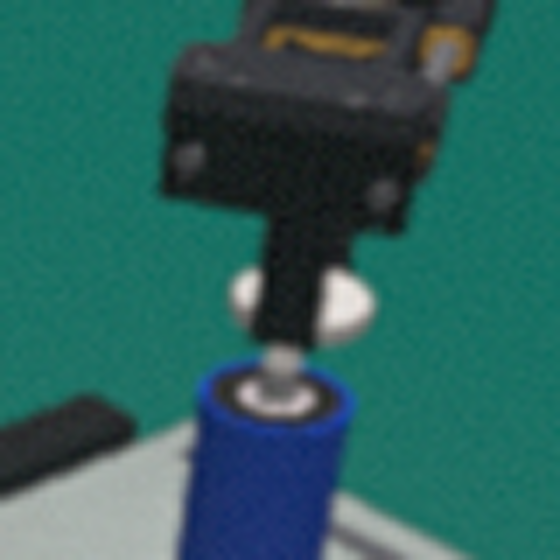

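step_arm:
  rows:
    - {"slide":[-0.0065,0.0025,0],"angular":[0,0,0],"jaw":0.4}
    - {"slide":[0,0,0],"angular":[0,0,0],"jaw":0.4}
    - {"slide":[0,0,0],"angular":[0,0,0],"jaw":0.4}
    - {"slide":[0,0,0],"angular":[0,0,0],"jaw":0.4}

```text
time_s: 29.5
tool_pos: [0.5419, 0.2948, 0.1562]
tool_rot: [-180.0, -0.0, 32.9]
force: [0.4, -0.1, -1.5]
grip_width: 0.0445
grasp_force: 20.0
```

```bash
python3 w.py s10; python3 -c "
from h import *
# subpixel half-level edges of washer averaged over rows/frames vs spindle shaft
def edges(row,a,b):
    g=row[a:b].astype(float); d=np.abs(np.diff(g)); return d
S=np.mean([env.read_camera('scene').astype(float) for _ in range(4)],0).mean(2)
for v in (100,101,102,103,104): print(v,S[v,346:380].round().astype(int).tolist())
for v in (110,111,112): print(v,S[v,352:370].round().astype(int).tolist())
print(env.get_obs()['tool_pos'])"
```

```text
slide [0.0034 0.0005 0.0584] pos [0.5419 0.2948 0.1562] rot [-1.800e+02 -1.000e-02  3.294e+01]
turn [-0.     -0.     -0.0003]
98 353 367; 99 352 368; 100 352 369; 101 351 370; 102 351 371; 103 351 371; 104 352 371; 105 352 371; 106 364 370; 107 364 369; 108 364 368; 110 358 361; 111 358 362; 112 357 362; 113 358 362; 114 355 360; 115 354 363; 116 354 364; 117 354 364; 118 356 364; 119 358 362; 120 346 347; 121 344 347; 122 342 347; 123 339 347; 
TCP px [360.8 102. ] spindle (np.float64(0.94), array([0.9, 1.4, 0.7, 0.9]))
100 [81, 82, 80, 79, 84, 120, 178, 214, 191, 106, 36, 23, 26, 29, 31, 28, 26, 31, 89, 172, 221, 222, 203, 170, 123, 87, 76, 79, 79, 79, 79, 79, 80, 80]
101 [83, 80, 80, 78, 90, 136, 194, 220, 188, 98, 30, 23, 29, 28, 28, 30, 24, 34, 96, 174, 223, 226, 222, 208, 168, 114, 82, 78, 81, 78, 79, 79, 79, 80]
102 [82, 79, 80, 78, 88, 128, 183, 210, 178, 88, 25, 28, 29, 30, 30, 27, 26, 35, 97, 172, 221, 224, 223, 223, 202, 150, 96, 77, 79, 80, 80, 79, 81, 81]
103 [80, 79, 82, 80, 84, 106, 147, 175, 147, 72, 24, 28, 28, 29, 28, 27, 23, 52, 122, 192, 222, 224, 223, 225, 216, 172, 107, 76, 79, 80, 80, 80, 79, 79]
104 [82, 80, 80, 79, 80, 92, 111, 124, 103, 52, 25, 27, 28, 30, 30, 26, 26, 72, 156, 215, 228, 225, 224, 220, 198, 149, 97, 75, 78, 79, 80, 79, 81, 80]
110 [83, 83, 83, 83, 85, 98, 117, 124, 117, 102, 88, 76, 81, 85, 82, 81, 79, 80]
111 [87, 86, 86, 83, 88, 111, 135, 148, 150, 143, 128, 103, 85, 80, 81, 82, 81, 80]
112 [82, 80, 73, 68, 68, 93, 122, 137, 143, 141, 125, 103, 86, 86, 88, 83, 78, 81]
[0.54196809 0.29470116 0.15614205]
```

Laterally aligned: washer centre 361.3 against the spindle line at 361.3. Lowering in small steps while watching force.

step_arm:
  rows:
    - {"slide":[0,0,0.008],"angular":[0,0,0],"jaw":0.4}
    - {"slide":[0,0,0.006],"angular":[0,0,0],"jaw":0.4}
    - {"slide":[0,0,0.006],"angular":[0,0,0],"jaw":0.4}
    - {"slide":[0,0,0],"angular":[0,0,0],"jaw":0.4}

```text
time_s: 30.25
tool_pos: [0.5417, 0.2946, 0.1457]
tool_rot: [180.0, 0.0, 32.9]
force: [0.6, 0.1, -0.5]
grip_width: 0.0448
grasp_force: 20.0
```

step_arm:
  rows:
    - {"slide":[0,0,0.006],"angular":[0,0,0],"jaw":0.4}
    - {"slide":[0,0,0.006],"angular":[0,0,0],"jaw":0.4}
    - {"slide":[0,0,0],"angular":[0,0,0],"jaw":0.4}
    - {"slide":[0,0,0],"angular":[0,0,0],"jaw":0.4}

```text
time_s: 30.75
tool_pos: [0.542, 0.2947, 0.1402]
tool_rot: [-180.0, -0.0, 32.9]
force: [0.5, -0.5, -0.6]
grip_width: 0.0443
grasp_force: 20.0
```

step_arm:
  rows:
    - {"slide":[0,0,0.008],"angular":[0,0,0],"jaw":0.4}
    - {"slide":[0,0,0.008],"angular":[0,0,0],"jaw":0.4}
    - {"slide":[0,0,0.006],"angular":[0,0,0],"jaw":0.4}
    - {"slide":[0,0,0.003],"angular":[0,0,0],"jaw":0.4}
    - {"slide":[0,0,0],"angular":[0,0,0],"jaw":0.4}
    - {"slide":[0,0,0],"angular":[0,0,0],"jaw":0.4}

```text
time_s: 31.5
tool_pos: [0.5421, 0.2947, 0.1278]
tool_rot: [-180.0, -0.0, 32.9]
force: [-0.0, 0.0, -0.3]
grip_width: 0.0444
grasp_force: 20.0
```

step_arm:
  rows:
    - {"slide":[0,0,0.003],"angular":[0,0,0],"jaw":0.4}
    - {"slide":[0,0,0],"angular":[0,0,0],"jaw":0.4}
    - {"slide":[0,0,0],"angular":[0,0,0],"jaw":0.4}

```text
time_s: 31.88
tool_pos: [0.542, 0.2948, 0.1263]
tool_rot: [-180.0, -0.0, 32.9]
force: [0.6, 0.8, -0.9]
grip_width: 0.0441
grasp_force: 20.0
```

step_arm:
  rows:
    - {"slide":[0,0,0.002],"angular":[0,0,0],"jaw":0.4}
    - {"slide":[0,0,0.002],"angular":[0,0,0],"jaw":0.4}
    - {"slide":[0,0,0],"angular":[0,0,0],"jaw":0.4}
    - {"slide":[0,0,0],"angular":[0,0,0],"jaw":0.4}

```text
time_s: 32.38
tool_pos: [0.5429, 0.2952, 0.1261]
tool_rot: [-180.0, -0.2, 32.9]
force: [-1.3, -0.3, 7.8]
grip_width: 0.0446
grasp_force: 20.0
```

Contact at 7.8 N, at the expected height. I'll release and rise.

step_arm:
  rows:
    - {"slide":[0,0,-0.001],"angular":[0,0,0],"jaw":0.6}
    - {"slide":[0,0,0],"angular":[0,0,0],"jaw":0.75}
    - {"slide":[0,0,0],"angular":[0,0,0],"jaw":0.75}
    - {"slide":[0,0,0],"angular":[0,0,0],"jaw":0.75}
    - {"slide":[0,0,0],"angular":[0,0,0],"jaw":0.75}

```text
time_s: 33.0
tool_pos: [0.5419, 0.2947, 0.1245]
tool_rot: [180.0, 0.0, 32.9]
force: [-0.5, -0.3, 0.4]
grip_width: 0.0647
grasp_force: 0.0
```

step_arm:
  rows:
    - {"slide":[0,0,-0.01],"angular":[0,0,0],"jaw":0.75}
    - {"slide":[0,0,-0.03],"angular":[0,0,0],"jaw":0.75}
    - {"slide":[0,0,-0.06],"angular":[0,0,0],"jaw":0.75}
    - {"slide":[0,0,-0.06],"angular":[0,0,0],"jaw":0.75}
    - {"slide":[0,0,-0.04],"angular":[0,0,0],"jaw":0.75}
    - {"slide":[0,0,0],"angular":[0,0,0],"jaw":0.75}
    - {"slide":[0,0,0],"angular":[0,0,0],"jaw":0.75}

```text
time_s: 33.88
tool_pos: [0.5414, 0.2945, 0.2237]
tool_rot: [-180.0, 0.1, 32.9]
force: [-0.3, 0.4, -0.5]
grip_width: 0.0653
grasp_force: 0.0
```

```bash
python3 -c "
from h import *
rel(.5845,.004,.12,33)
a=snap('scene','s11',(310,60,410,150),6)
t=env.read_camera('top')[:,:,::-1]; H=cv2.cvtColor(t.copy(),cv2.COLOR_BGR2HSV)
m=((H[160:195,245:280,0]>12)&(H[160:195,245:280,0]<35)&(H[160:195,245:280,1]>80)).astype('uint8'); M=cv2.moments(m,True); print(onz('top',(M['m10']/M['m00']+245,M['m01']/M['m00']+160),.02))"
```

```text
slide [-0.2433  0.5345  0.2077] pos [0.5414 0.2945 0.2237] rot [-1.800e+02  8.000e-02  3.294e+01]
turn [-0.      0.0005 -0.0003]
[0.5845 0.0029 0.02  ]
```

View pics/s11.png

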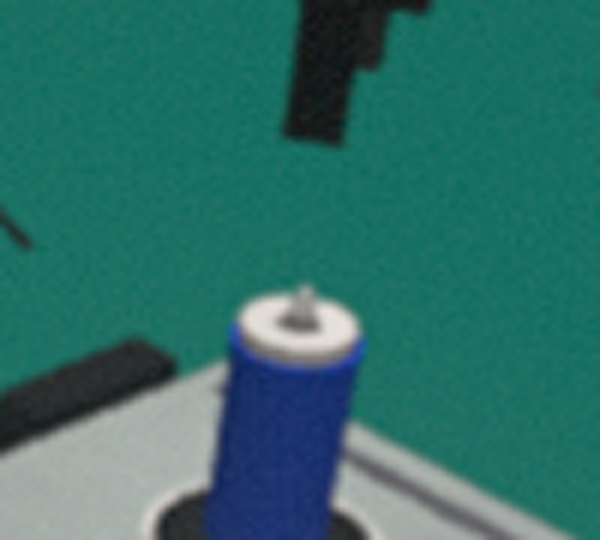

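The washer lies flat on the blue drum with the tip through it at native (361,108). Now the knob at (0.5843, 0.0035).

step_arm:
  rows:
    - {"slide":[-0.0405,0.089,0],"angular":[0,0,0],"jaw":0.68}
    - {"slide":[-0.0405,0.089,0],"angular":[0,0,0],"jaw":0.68}
    - {"slide":[-0.0405,0.089,0.03],"angular":[0,0,0],"jaw":0.68}
    - {"slide":[-0.0405,0.089,0.06],"angular":[0,0,0],"jaw":0.68}
    - {"slide":[-0.0405,0.089,0.06],"angular":[0,0,0],"jaw":0.68}
    - {"slide":[-0.0405,0.089,0.06],"angular":[0,0,0],"jaw":0.68}
    - {"slide":[0,0,0.05],"angular":[0,0,0],"jaw":0.68}
    - {"slide":[0,0,0.05],"angular":[0,0,0],"jaw":0.68}
    - {"slide":[0,0,0],"angular":[0,0,0],"jaw":0.68}
    - {"slide":[0,0,0],"angular":[0,0,0],"jaw":0.68}

```text
time_s: 35.22
tool_pos: [0.5855, 0.0045, 0.0701]
tool_rot: [180.0, -0.0, 32.9]
force: [0.0, 0.2, 0.3]
grip_width: 0.0596
grasp_force: 0.0
```

```bash
python3 -c "
from h import *
rel(.5845,.0035,.005,33);print(env.get_obs()['grip_width'])"
```

```text
slide [-0.0028  0.0006  0.1302] pos [0.5855 0.0045 0.0701] rot [ 1.7998e+02 -2.0000e-02  3.2950e+01]
turn [ 0.0001 -0.0001 -0.0003]
0.05961296410949384
```

step_arm:
  rows:
    - {"slide":[-0.003,0.0005,0.02],"angular":[0,0,0],"jaw":0.68}
    - {"slide":[0,0,0.04],"angular":[0,0,0],"jaw":0.68}
    - {"slide":[0,0,0.04],"angular":[0,0,0],"jaw":0.68}
    - {"slide":[0,0,0.02],"angular":[0,0,0],"jaw":0.68}
    - {"slide":[0,0,0.008],"angular":[0,0,0],"jaw":0.68}
    - {"slide":[0,0,0],"angular":[0,0,0],"jaw":0.68}

```text
time_s: 35.98
tool_pos: [0.5841, 0.0034, 0.0055]
tool_rot: [180.0, 0.0, 32.9]
force: [0.1, -0.2, -0.6]
grip_width: 0.059
grasp_force: 0.0
```

step_arm:
  rows:
    - {"slide":[0,0,0],"angular":[0,0,0],"jaw":0.5}
    - {"slide":[0,0,0],"angular":[0,0,0],"jaw":0.46}
    - {"slide":[0,0,0],"angular":[0,0,0],"jaw":0.3}
    - {"slide":[0,0,0],"angular":[0,0,0],"jaw":0.3}
    - {"slide":[0,0,0],"angular":[0,0,0],"jaw":0.3}
    - {"slide":[0,0,0],"angular":[0,0,0],"jaw":0.3}
  newtons: 15

```text
time_s: 36.72
tool_pos: [0.5843, 0.0036, 0.006]
tool_rot: [180.0, -0.0, 32.9]
force: [-1.2, -0.5, 4.3]
grip_width: 0.0372
grasp_force: 15.0
```

step_arm:
  rows:
    - {"slide":[0,0,-0.01],"angular":[0,0,0],"jaw":0.3}
    - {"slide":[0,0,-0.03],"angular":[0,0,0],"jaw":0.3}
    - {"slide":[0,0,-0.06],"angular":[0,0,0],"jaw":0.3}
    - {"slide":[0,0,-0.06],"angular":[0,0,0],"jaw":0.3}
    - {"slide":[0,0,-0.06],"angular":[0,0,0],"jaw":0.3}
    - {"slide":[0,0,-0.06],"angular":[0,0,0],"jaw":0.3}
    - {"slide":[0,0,-0.06],"angular":[0,0,0],"jaw":0.3}
    - {"slide":[0,0,0],"angular":[0,0,0],"jaw":0.3}

```text
time_s: 37.72
tool_pos: [0.5858, 0.0032, 0.1789]
tool_rot: [179.9, -0.3, 32.9]
force: [-0.2, 0.4, -0.5]
grip_width: 0.0375
grasp_force: 15.0
```

```bash
python3 -c "
from h import *
rel(.542,.2947,.175,33)"
```

```text
slide [ 0.2432 -0.5371  0.008 ] pos [0.5858 0.0032 0.1789] rot [179.89  -0.31  32.92]
turn [ 0.0006 -0.0017 -0.0005]
```

step_arm:
  rows:
    - {"slide":[0.0405,-0.0895,0],"angular":[0,0,0],"jaw":0.3}
    - {"slide":[0.0405,-0.0895,0],"angular":[0,0,0],"jaw":0.3}
    - {"slide":[0.0405,-0.0895,0],"angular":[0,0,0],"jaw":0.3}
    - {"slide":[0.0405,-0.0895,0],"angular":[0,0,0],"jaw":0.3}
    - {"slide":[0.0405,-0.0895,0],"angular":[0,0,0],"jaw":0.3}
    - {"slide":[0.0405,-0.0895,0],"angular":[0,0,0],"jaw":0.3}
    - {"slide":[0,0,0],"angular":[0,0,0],"jaw":0.3}
    - {"slide":[0,0,0],"angular":[0,0,0],"jaw":0.3}
    - {"slide":[0,0,0],"angular":[0,0,0],"jaw":0.3}
    - {"slide":[0,0,0],"angular":[0,0,0],"jaw":0.3}

```text
time_s: 38.98
tool_pos: [0.5405, 0.2934, 0.1758]
tool_rot: [180.0, -0.0, 32.8]
force: [0.5, -0.3, -0.9]
grip_width: 0.0373
grasp_force: 15.0
```

```bash
python3 -c "
from h import *
rel(.542,.2947,.160,33)"
```

```text
slide [ 0.0039 -0.0005  0.0315] pos [0.5405 0.2934 0.1758] rot [ 1.80e+02 -1.00e-02  3.28e+01]
turn [ 0.     -0.     -0.0011]
```

step_arm:
  rows:
    - {"slide":[0.0035,-0.0005,0.01],"angular":[0,0,0],"jaw":0.3}
    - {"slide":[0,0,0.015],"angular":[0,0,0],"jaw":0.3}
    - {"slide":[0,0,0.005],"angular":[0,0,0],"jaw":0.3}
    - {"slide":[0,0,0],"angular":[0,0,0],"jaw":0.3}
    - {"slide":[0,0,0],"angular":[0,0,0],"jaw":0.3}

```text
time_s: 39.6
tool_pos: [0.5415, 0.2962, 0.1608]
tool_rot: [180.0, -0.0, 32.9]
force: [0.9, 0.5, -0.3]
grip_width: 0.0377
grasp_force: 15.0
```

```bash
python3 -c "
from h import *
rel(.542,.2947,.1375,33)
snap('scene','s12',(320,60,400,140),7)
S=np.mean([env.read_camera('scene').astype(float) for _ in range(4)],0); G=S.mean(2)
for v in range(94,112,1): print(v,G[v,348:376].round().astype(int).tolist())
for z in(.14,.155,.165,.175): print(z,proj('scene',[.5437,.295,z]))
"
```

```text
slide [-0.0007  0.003   0.0466] pos [0.5415 0.2962 0.1608] rot [ 1.800e+02 -2.000e-02  3.294e+01]
turn [ 0.     -0.0001 -0.0003]
94 [80, 79, 78, 80, 79, 79, 78, 70, 51, 30, 31, 25, 27, 28, 28, 25, 27, 32, 51, 55, 48, 62, 77, 80, 80, 78, 79, 80]
95 [79, 82, 80, 80, 80, 81, 70, 56, 38, 26, 28, 28, 29, 26, 28, 28, 24, 51, 94, 106, 76, 65, 76, 79, 82, 79, 80, 79]
96 [80, 79, 79, 81, 79, 77, 64, 43, 28, 28, 27, 29, 26, 29, 25, 26, 29, 69, 129, 149, 107, 65, 66, 75, 80, 78, 78, 80]
97 [80, 80, 81, 80, 81, 79, 64, 42, 27, 30, 28, 27, 30, 27, 26, 25, 33, 72, 128, 149, 112, 59, 54, 72, 79, 78, 80, 78]
98 [82, 80, 80, 80, 82, 84, 65, 40, 29, 25, 31, 30, 28, 27, 30, 26, 36, 66, 97, 100, 73, 46, 57, 77, 81, 81, 80, 78]
99 [80, 81, 79, 80, 83, 80, 67, 38, 27, 29, 29, 29, 30, 26, 29, 29, 28, 44, 56, 53, 43, 44, 61, 80, 81, 79, 80, 81]
100 [80, 80, 80, 81, 82, 81, 59, 35, 31, 28, 28, 28, 28, 29, 29, 26, 29, 28, 33, 44, 53, 53, 65, 80, 79, 79, 79, 80]
101 [80, 81, 81, 80, 82, 76, 57, 32, 28, 29, 28, 28, 31, 32, 28, 27, 28, 30, 37, 54, 67, 62, 66, 78, 81, 78, 81, 79]
102 [80, 82, 81, 82, 80, 72, 53, 
[... 572 characters left out ...]
 80, 79, 78, 76, 76, 70, 64, 72, 93, 91, 62, 47, 47, 52, 60, 68, 73, 77, 82, 79, 81, 79, 80, 78]
108 [81, 78, 79, 80, 84, 88, 94, 102, 106, 111, 108, 116, 144, 143, 101, 76, 70, 70, 75, 78, 79, 81, 82, 82, 81, 83, 80, 80]
109 [79, 80, 83, 97, 114, 130, 152, 158, 166, 167, 154, 142, 154, 151, 130, 119, 104, 95, 86, 81, 78, 78, 80, 80, 80, 80, 81, 82]
110 [79, 81, 102, 140, 171, 190, 210, 216, 214, 204, 177, 154, 152, 152, 162, 174, 164, 148, 122, 96, 80, 78, 80, 79, 80, 82, 80, 81]
111 [79, 94, 138, 187, 213, 219, 221, 222, 217, 195, 163, 149, 148, 152, 175, 209, 219, 209, 181, 143, 104, 83, 79, 81, 82, 81, 81, 81]
0.14 [360.  110.7]
0.155 [361.  104.9]
0.165 [361.6 101. ]
0.175 [362.3  97. ]
```

View pics/s12.png

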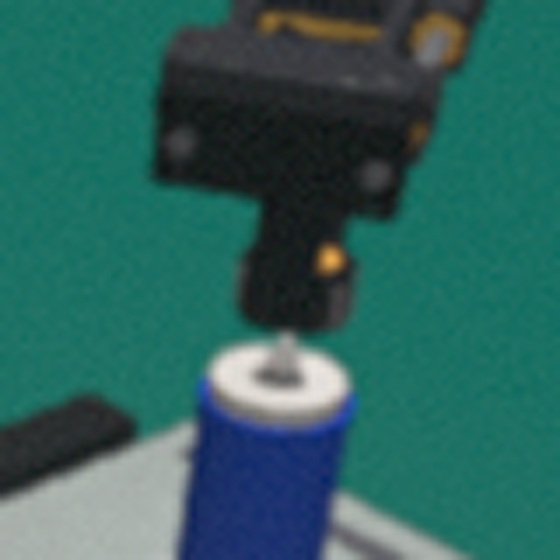

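step_arm:
  rows:
    - {"slide":[-0.0025,0.002,0],"angular":[0,0,0],"jaw":0.3}
    - {"slide":[0,0,0],"angular":[0,0,0],"jaw":0.3}
    - {"slide":[0,0,0.01],"angular":[0,0,0],"jaw":0.3}
    - {"slide":[0,0,0.006],"angular":[0,0,0],"jaw":0.3}
    - {"slide":[0,0,0.006],"angular":[0,0,0],"jaw":0.3}
    - {"slide":[0,0,0],"angular":[0,0,0],"jaw":0.3}
    - {"slide":[0,0,0],"angular":[0,0,0],"jaw":0.3}

```text
time_s: 40.72
tool_pos: [0.5409, 0.2946, 0.1497]
tool_rot: [180.0, -0.0, 32.9]
force: [0.3, 0.2, -1.3]
grip_width: 0.038
grasp_force: 15.0
```

step_arm:
  rows:
    - {"slide":[0,0,0.006],"angular":[0,0,0],"jaw":0.3}
    - {"slide":[0,0,0.003],"angular":[0,0,0],"jaw":0.3}
    - {"slide":[0,0,0],"angular":[0,0,0],"jaw":0.3}
    - {"slide":[0,0,0],"angular":[0,0,0],"jaw":0.3}

```text
time_s: 41.22
tool_pos: [0.5409, 0.2945, 0.1452]
tool_rot: [180.0, -0.0, 32.9]
force: [-0.1, -0.4, -1.1]
grip_width: 0.0376
grasp_force: 15.0
```

step_arm:
  rows:
    - {"slide":[0,0,0.006],"angular":[0,0,0],"jaw":0.3}
    - {"slide":[0,0,0.004],"angular":[0,0,0],"jaw":0.3}
    - {"slide":[0,0,0.002],"angular":[0,0,0],"jaw":0.3}
    - {"slide":[0,0,0],"angular":[0,0,0],"jaw":0.3}
    - {"slide":[0,0,0],"angular":[0,0,0],"jaw":0.3}

```text
time_s: 41.85
tool_pos: [0.5409, 0.2945, 0.1392]
tool_rot: [180.0, -0.0, 32.9]
force: [0.5, 0.6, -0.7]
grip_width: 0.0374
grasp_force: 15.0
```

step_arm:
  rows:
    - {"slide":[0,0,0.002],"angular":[0,0,0],"jaw":0.3}
    - {"slide":[0,0,0.002],"angular":[0,0,0],"jaw":0.3}
    - {"slide":[0,0,0],"angular":[0,0,0],"jaw":0.3}
    - {"slide":[0,0,0],"angular":[0,0,0],"jaw":0.3}

```text
time_s: 42.35
tool_pos: [0.5412, 0.2948, 0.138]
tool_rot: [-180.0, -0.1, 32.9]
force: [0.1, -0.2, 6.2]
grip_width: 0.0373
grasp_force: 15.0
```

Contact at 6.2 N at the expected height. I'll release and rise.

step_arm:
  rows:
    - {"slide":[0,0,-0.001],"angular":[0,0,0],"jaw":0.5}
    - {"slide":[0,0,0],"angular":[0,0,0],"jaw":0.7}
    - {"slide":[0,0,0],"angular":[0,0,0],"jaw":0.7}
    - {"slide":[0,0,0],"angular":[0,0,0],"jaw":0.7}
    - {"slide":[0,0,0],"angular":[0,0,0],"jaw":0.7}

```text
time_s: 42.98
tool_pos: [0.5408, 0.2945, 0.1375]
tool_rot: [180.0, 0.0, 32.9]
force: [0.4, -0.9, 0.2]
grip_width: 0.0602
grasp_force: 0.0
```

step_arm:
  rows:
    - {"slide":[0,0,-0.01],"angular":[0,0,0],"jaw":0.7}
    - {"slide":[0,0,-0.03],"angular":[0,0,0],"jaw":0.7}
    - {"slide":[0,0,-0.06],"angular":[0,0,0],"jaw":0.7}
    - {"slide":[0,0,-0.06],"angular":[0,0,0],"jaw":0.7}
    - {"slide":[0,0,-0.06],"angular":[0,0,0],"jaw":0.7}
    - {"slide":[0,0,0],"angular":[0,0,0],"jaw":0.7}
    - {"slide":[0,0,0],"angular":[0,0,0],"jaw":0.7}

```text
time_s: 43.85
tool_pos: [0.5407, 0.2945, 0.2477]
tool_rot: [-180.0, -0.0, 32.9]
force: [-0.6, 0.5, -0.8]
grip_width: 0.0611
grasp_force: 0.0
```

```bash
python3 -c "
from h import *
snap('scene','s13')"
```

```text
(no output)
```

View pics/s13.png

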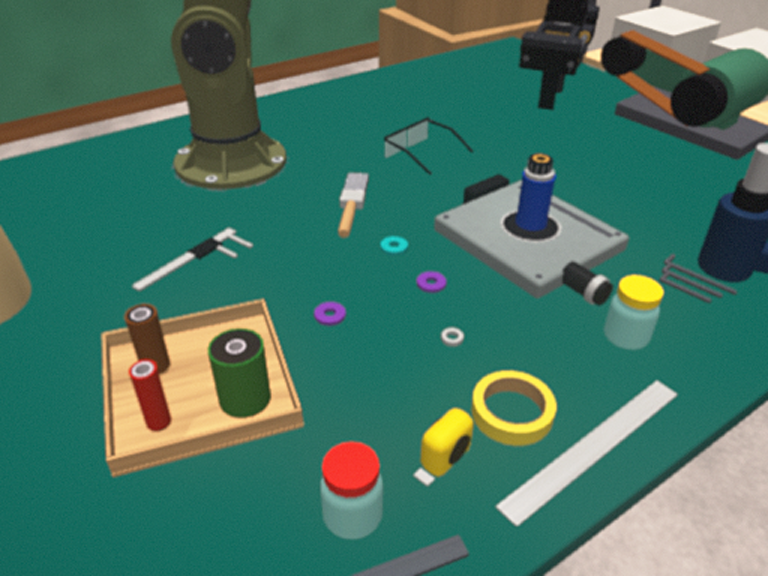

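The picture shows the blue drum, washer and knob stacked at (538,185). The worn drum is upright in the tray at (148,340), and the red drum, green drum and small washer are where they started. Handing in.

```bash
python3 -c "
from h import *
print(env.sign_off())"
```

```text
the job is handed in; nothing more can be done
None
```

The drum change is finished and handed in at about 44 s of the 125 s allowed; the hand-in gave no verdict, but the last picture shows the worn drum upright in the tray and the blue drum, big washer and knob stacked on the spindle, with the green drum, red drum and small washer unmoved.

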